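Pack up the calligraphy ink set

ROBOT

A 6-joint arm with a two-finger parallel gripper is mounted at the origin on the work surface. World frame = base frame: x ahead of the robot, y to its left, z up, the work surface at z = 0. Lengths are in m, angles in rad, forces in N, time in s.
With the tool pointing down it reaches from about 0.375 to 0.925 m from the base axis. Payload 5.7 kg.
Tool frame: the origin (TCP) lies on the centre line of the jaws, within the pads' length; the fingertips stand 17 mm ahead of it and the grasp point (between the pads) lies 2 mm behind it; z points along the fingers, y is the line along which they close (so a half turn about z gives the same grasp; the last joint's range is limited). The gripper opens to 88 mm and grips with 3 to 60 N. Pads are 20 mm wide; open, the fingers measure 115 mm over their backs; the gripper's body (75 mm by 178 mm) begins 61 mm behind the grasp point.
Start: joints at [-1.291, 0.359, 1.51, -0, 1.272, -0.115], TCP at [0.231, -0.554, 0.24] pointing down, gripper open.
Joint ranges: [-2.97, 2.97], [-1.01, 2.36], [0.21, 2.38], [-0.96, 4.11], [0.2, 2.71], [-2.98, 2.98]. Speed limits (rad/s): [2.39, 2.39, 3.14, 3.14, 3.14, 3.14].

INTERFACE

Orientations are given as a 3x3 rotation matrix whose columns are the frame's x, y, z axes.
In Python, from workcell import robot, cams, job gives the robot as it stands.
- The arm moves only by the tool servo_tool, never from a script. Its arguments are lists of equal length, an entry for each row: "gripper": the opening, from 0 (shut) to 1 (fully open); "slide": the shift along the tool's x, y, z normalised to -1 to 1, where 1 is 0.025 m, a list of three; "angular": the turn, a rotation vector about the tool's x, y, z normalised to -1 to 1, where 1 is 0.12 rad, a list of three. A call has exactly 8 rows; each row shifts and turns the commanded pose from where the row before left it, along the tool's axes as they then stand; what a row does not reach is not made up. A row lasts 1/8 s, in which the tool goes at most 62.5 mm and 10.7 degrees, less where a joint would pass 70% of its speed; a pose out of reach is approached as far as the arm can. A call with a number of a shift or a turn outside -1 to 1 is refused whole. A call with a gripper value outside its range is refused whole. The fingers move at their own pace and stop on an object; the grip force is fixed at half the most. Time passes only in rows, so rows that do not move let the fingers close, or fill a call up. It gives the time, the measured TCP pose, the force, the opening and the grip force at its end, in the units of the state.
- robot.sense(): the state, without advancing time (a new reading comes with each control period).
- cams.get_image(name): name is "scene" or "top" or "wrist"; returns a dict with "img" (480x640x3 uint8, red, green, blue), "depth" (480x640 float32, m along the optical axis (not along the pixel's ray), 0 where there is no reading), "vertical_fov" (degrees; the focal length in pixels is half the picture's height over the tangent of half this angle, whatever the lens; pixels are square), "cx", "cy" (the principal point, pixels), "R" (3x3) and "t" (3): a world point X has camera coordinates R X + t; the wrist camera has in their place "tool_from_camera" (4x4, takes a point from camera to tool coordinates, whose origin is the TCP and whose axes are the flange's). Camera axes: x right, y down, z forward; pixel columns grow to the right and rows downward; lengths in m; the calibration is good to about 2 mm. A picture is of the moment at which its call begins: read the wrist's pose just before it.
- job.finish_job(): hands the job in; it is judged then, once.
The state is a dict: "time_s": time; "joint_pos": joint angles; "qd": joint speeds; "joint_torque": joint torques, N m; "tool_pos": TCP position; "tcp_rot": TCP orientation; "force": force on the tool from outside, world axes, zero at the start; "torque": the same for the moment, N m; "finger_gap": finger opening in m; "grasp_force": force on a finger pad.
Only numpy, scipy, OpenCV 4.12 (cv2) and the standard library are available. Lean on these libraries where they do the work, as an engineer would, in place of code of your own. Each camera call takes 0.05 s, during which the arm holds its last target. There are 200 camera calls.

TASK

Pack up the ink set. Stack the three white porcelain dishes on the middle of the round wooden stand, the largest at the bottom, then the middle one, then the smallest, each upright with its foot in the well of the dish below; and set the inkstone in the middle of the rectangular wooden tray, its long side along the tray's long side, with its wooden cover on top of it, fully seated, handle up and lined up with the stone. Set things down rather than dropping them, and leave the water bowl, ink bottle and notebook where they are.

Things in the scene. Friction and masses are not known exactly. Their poses are not given: they have to be found in the camera images.
- dish_large: Largest of three loose white porcelain dishes, round, diameter 68 mm, height 28 mm, 160 g. Solid foot of diameter 48 mm up to 9 mm, flaring to full diameter at 12 mm; straight side from 12 to 28 mm (grip there). Well in the top: diameter 60 mm, 8 mm deep, flat floor 20 mm above the underside. Origin: centre of the underside; z up its axis; yaw means nothing.
- dish_medium: Middle of three loose white porcelain dishes, round, diameter 56 mm, height 28 mm, 110 g. Solid foot of diameter 44 mm up to 9 mm, flaring to full diameter at 12 mm; straight side from 12 to 28 mm (grip there). Well in the top: diameter 48 mm, 8 mm deep, flat floor 20 mm above the underside. Origin: centre of the underside; z up its axis; yaw means nothing.
- dish_small: Smallest of three loose white porcelain dishes, round, diameter 44 mm, height 28 mm, 70 g. Solid foot of diameter 32 mm up to 9 mm, flaring to full diameter at 12 mm; straight side from 12 to 28 mm (grip there). Well in the top: diameter 36 mm, 8 mm deep, flat floor 20 mm above the underside. Origin: centre of the underside; z up its axis; yaw means nothing.
- inkstone: Loose dark grey stone block, 84 mm long (its x) by 58 mm wide (its y) by 26 mm high, with a rectangular well in the top, 68 x 42 mm and 10 mm deep (8 mm rim all round). About 300 g. Origin: centre of the underside; z up. Half a turn about z makes no difference.
- stone_cover: Loose brown wooden cover of the inkstone, 60 g, handle up, lying on its plug. Plug below: 48 x 24 x 6 mm, loose in the stone's well; plate 84 (x) x 58 (y) mm, from 6 to 14 mm above the origin, rests on the stone's rim; central bar handle 44 (x) x 12 (y) mm, from 14 to 34 mm above the origin (grip across the 12 mm). Origin: centre of the plug's underside; z up. Half a turn is the same.
- round_stand: Fixed round dark wooden stand, outer diameter 100 mm, flat floor 10 mm above its underside inside a low lip 5 mm wide that rises to 14 mm. Origin: centre of the underside, at table height; z up. Target of the dishes.
- ink_tray: Fixed rectangular dark wooden tray, 124 mm long (its x) by 98 mm wide (its y), walls 6 mm thick and 12 mm high, flat floor 112 x 86 mm at 6 mm above its underside. Origin: centre of the underside, at table height; z up. Target of the inkstone.
- water_bowl: Bystander: loose blue ceramic bowl, 90 mm across, 50 mm high, beyond the work. Origin: centre of the underside. Leave alone.
- ink_bottle: Bystander: loose ink bottle with a black cap, 54 mm across, 75 mm high, on the robot's side of the work. Origin: centre of the underside. Leave alone.
- notebook: Bystander: loose closed black notebook, 70 (x) x 140 (y) x 14 mm, flat on the table beyond the work. Origin: centre of the underside. Leave alone.
Things that resemble listed ones, but are neither listed nor needed, are in the scene too. Leave any purple look-alike of the round_stand alone. What is shaped like the dish_large but pink is not meant.

How it is judged:
By the outcome, as a careful person would: the job done as asked, in the order asked, and still so for the second after the job is handed in, with the robot touching nothing.
It also fails if it takes over 122 s, if anything falls off the work surface, if the arm or the gripper's body presses on something with over 40 N, if the wrist force passes 120 N, or if a joint passes its speed limit or range.

## Working session

There is one attempt and no reset: what is moved stays moved. The work goes in short steps, Python scripts to look and compute and a tool call to move; the robot and the scene stay as the last step left them, time stands still between calls to the robot, and variables do not carry over. Pictures are saved under pics/ and viewed, at most 14 in all, crops included, and the job is handed in when it is done.

Besides the shell and the picture viewer there is one more tool, called after "Request:" by a JSON object that holds its "op" and its "data". servo_tool: Moves the arm, as the interface text tells. Scaled input: -1 to 1 covers 0.025 m each way for a shift and 0.12 rad each way for a turn. Its arguments: {"type":"object","properties":{"gripper":{"type":"array"},"slide":{"type":"array"},"angular":{"type":"array"}},"required":["gripper","slide","angular"]}

```bash
mkdir -p pics; ls; python3 - <<'E'
from workcell import robot,cams,job
import cv2,numpy as np,pickle
s=robot.sense();print(s)
for n in("top","scene"):
    d=cams.get_image(n);pickle.dump(d,open(f"pics/{n}0.pkl","wb"))
    cv2.imwrite(f"pics/{n}0.png",d["img"][:,:,::-1]);print(n,d["vertical_fov"],d["cx"],d["cy"],d["R"],d["t"])
E
```

```text
pics
{'time_s': 0.0, 'joint_pos': array([-1.29112125e+00,  3.59490768e-01,  1.51144026e+00, -3.52703198e-05,
        1.27249404e+00, -1.15066899e-01]), 'qd': array([-0.0005705 , -0.00215338,  0.00011525, -0.00077098,  0.00018417,
       -0.00041895]), 'joint_torque': array([ 9.56605654e-04, -5.15377486e+01, -2.70720416e+01,  6.73127035e-02,
        3.49117827e-02, -1.28778570e-04]), 'tool_pos': array([ 0.23055647, -0.55321209,  0.23881507]), 'tcp_rot': array([[ 9.23091874e-01,  3.84579124e-01, -5.38227606e-04],
       [ 3.84579460e-01, -9.23090229e-01,  1.75190665e-03],
       [ 1.76914079e-04, -1.82416207e-03, -9.99998321e-01]]), 'force': array([ 0.11036695,  0.61491874, -0.31335446]), 'torque': array([-0.02304777,  0.03184864,  0.00618121]), 'grasp_force': 0.0, 'finger_gap': 0.08780184305708254}
top 48.519309992299064 313.54871176745417 231.67775748874232 [[ 0.02878322 -0.99952858  0.01068357]
 [-0.9847365  -0.03018943 -0.1714136 ]
 [ 0.17165533 -0.00558667 -0.98514123]] [-0.03605849  0.61078841  1.18211272]
scene 52.09631145040244 317.28094338731603 234.21792715478517 [[-0.8484022   0.529122   -0.01560829]
 [ 0.42885245  0.66974534 -0.60623985]
 [-0.31032126 -0.52102887 -0.79512869]] [ 0.51102217 -0.24353422  1.27059622]
```

View pics/top0.png

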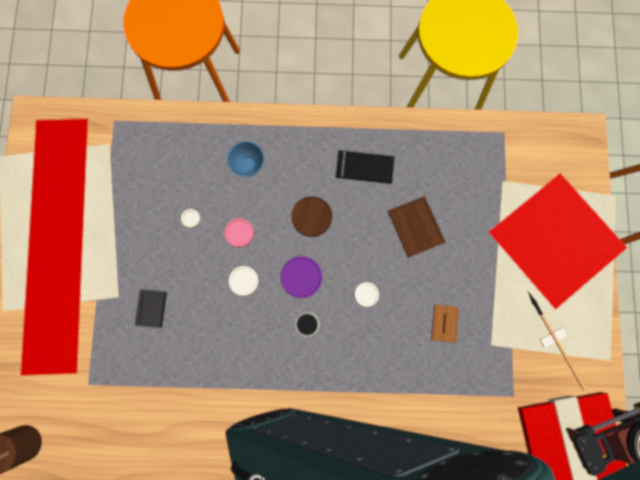

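View pics/scene0.png

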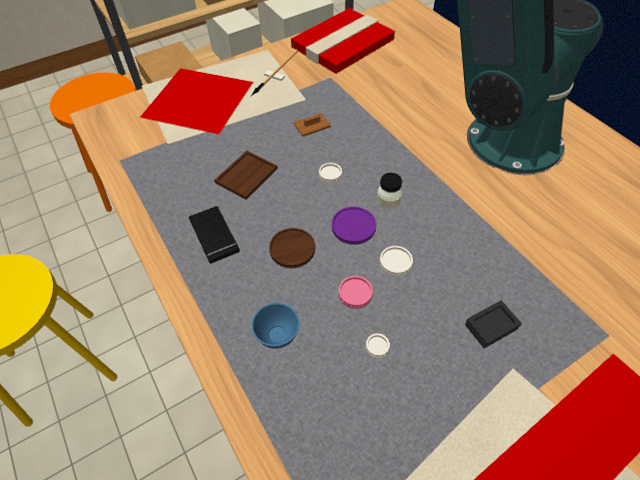

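Top view: the white dishes are at (243,281) large, (367,294) medium and (190,218) small. The inkstone is at (151,308), the cover at (445,323), the tray at (416,226) and the bottle at (307,324).

Two items have look-alikes:
- **Stand:** brown at (312,216) or purple at (301,277). Brown fits, since it is dark wood.
- **Large dish:** white at (243,281) or pink at (239,233). White fits.

I'll confirm both in one crop and measure.

```bash
cat > h.py <<'E'
import numpy as np,cv2,pickle
def ray(d,uv):
    f=240/np.tan(np.radians(d["vertical_fov"]/2))
    uv=np.atleast_2d(uv).astype(float)
    c=np.c_[(uv[:,0]-d["cx"])/f,(uv[:,1]-d["cy"])/f,np.ones(len(uv))]
    return -d["R"].T@d["t"], c@d["R"]
def plane(d,uv,z):
    o,r=ray(d,uv); return (o+r*((z-o[2])/r[:,2])[:,None])[:,:2]
def blob(mask,seed):
    n,l,s,c=cv2.connectedComponentsWithStats(mask.astype(np.uint8))
    ys,xs=np.nonzero(mask); i=np.argmin((xs-seed[0])**2+(ys-seed[1])**2)
    m=(l==l[ys[i],xs[i]]).astype(np.uint8)
    return max(cv2.findContours(m,cv2.RETR_EXTERNAL,cv2.CHAIN_APPROX_NONE)[0],key=cv2.contourArea)[:,0]
E
python3 - <<'E'
from h import *
S={"large":((243,281),(396,260),.026),"medium":((367,294),(330,172),.026),"small":((190,218),(378,345),.026),
"stone":((151,308),(494,324),.026),"cover":((445,323),(312,124),.014),"stand":((312,216),(293,247),.014),"tray":((416,226),(246,175),.012)}
for k,n in enumerate(("top","scene")):
    d=pickle.load(open(f"pics/{n}0.pkl","rb")); hsv=cv2.cvtColor(d["img"],cv2.COLOR_RGB2HSV);H,s,V=[hsv[...,i].astype(int) for i in range(3)]
    for q,v in S.items():
        m=(V>165)&(s<60) if q in("large","medium","small") else (V<68)&(s<90) if q=="stone" else (s>90)&((H<25)|(H>170))
        c=blob(m,v[k]); p=plane(d,c,v[2]).astype(np.float32)
        r=cv2.minAreaRect(p*1000); e=cv2.minEnclosingCircle(p*1000)
        b=cv2.boxPoints(r);i=np.argmax([np.hypot(*(b[j]-b[j-1])) for j in range(4)]);L=b[i]-b[i-1]
        print(n,q,len(c),np.round(r[0],1),np.round(r[1],1),"yaw",round(np.degrees(np.arctan2(L[1],L[0]))%180,1),"circ",np.round(e[0],1),round(e[1],1))
d=pickle.load(open("pics/top0.pkl","rb"));cv2.imwrite("pics/crop.png",cv2.resize(d["img"][180:340,130:390,::-1],None,fx=3,fy=3))
E
```

```text
top large 85 [497.1 143. ] [70.  69.9] yaw 2.7 circ [496.5 142.9] 35.6
top medium 70 [ 473.1 -145.4] [55.5 58.3] yaw 91.7 circ [ 473.1 -145.3] 29.5
top small 54 [641.6 276.3] [46.7 44.9] yaw 47.3 circ [641.1 276.2] 23.9
top stone 111 [426.6 352. ] [58.8 78. ] yaw 176.2 circ [426.  350.5] 46.0
top cover 114 [ 411.9 -330. ] [57. 83.] yaw 174.6 circ [ 411.3 -330.4] 47.9
top stand 110 [656.8 -12.1] [93.3 93.9] yaw 91.8 circ [656.8 -11.8] 47.9
top tray 159 [ 640.2 -264.4] [120.1  96.5] yaw 23.8 circ [ 640.7 -264.8] 74.2
scene large 83 [498.9 143.8] [65.4 67.3] yaw 147.4 circ [498.7 143.1] 34.5
scene medium 57 [ 475.  -145.8] [56.9 53. ] yaw 57.1 circ [ 475.1 -145.8] 28.9
scene small 69 [643.5 276.4] [43.2 43.1] yaw 28.9 circ [643.7 277.9] 23.3
scene stone 124 [435.9 359.3] [61.8 94.5] yaw 176.4 circ [436.2 359.1] 54.9
scene cover 80 [ 416.1 -325.4] [61.4 84.9] yaw 174.4 circ [ 415.8 -326.7] 50.3
scene stand 122 [661.7  -6.9] [104.   95.2] yaw 61.4 circ [662.7  -7.6] 52.1
scene tray 129 [ 645.1 -260.2] [128.2 102.8] yaw 23.8 circ [ 645.1 -259.2] 79.7
```

View pics/crop.png

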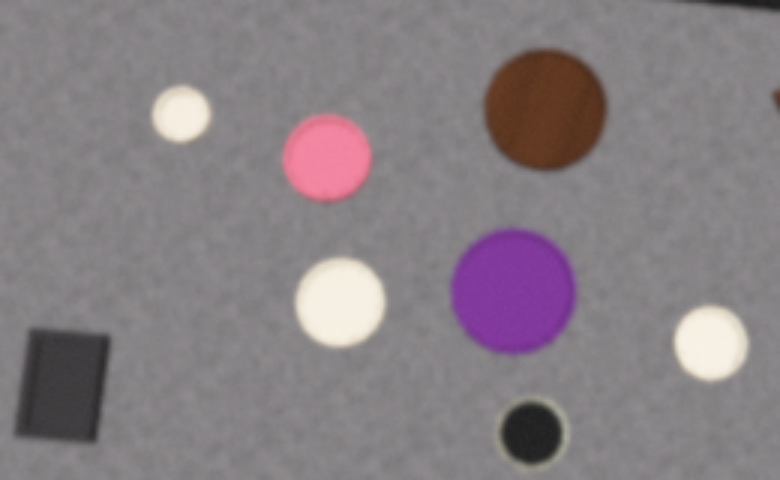

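The crop confirms it: the brown wooden stand is at top view (312,216), with the purple one left alone. The white large dish is at (243,281), with the pink one left alone. I'll move toward the tray and stand to check them with the wrist camera.

Request:
{"op": "servo_tool", "data": {"gripper": [1, 1, 1, 1, 1, 1, 1, 1], "slide": [[0.9, -0.2, 0], [0.9, -0.2, 0], [0.9, -0.2, 0], [0.9, -0.2, 0], [0.9, -0.2, 0], [0.9, -0.2, 0], [0.9, -0.2, 0], [0.9, -0.2, 0]], "angular": [[0, 0, 0], [0, 0, 0], [0, 0, 0], [0, 0, 0], [0, 0, 0], [0, 0, 0], [0, 0, 0], [0, 0, 0]]}}

```text
time_s: 1.1
tool_pos: [0.3829, -0.4458, 0.2395]
tcp_rot: [[0.923, 0.385, 0.0], [0.385, -0.923, 0.001], [0.0, -0.001, -1.0]]
force: [0.6, 0.3, 0.9]
finger_gap: 0.0878
grasp_force: 0.0
```

Request:
{"op": "servo_tool", "data": {"gripper": [1, 1, 1, 1, 1, 1, 1, 1], "slide": [[0.9, -0.2, 0], [0.9, -0.2, 0], [0.9, -0.2, 0], [0.9, -0.2, 0], [0.9, -0.2, 0], [0.9, -0.2, 0], [0.9, -0.2, 0], [0.9, -0.2, 0]], "angular": [[0, 0, 0], [0, 0, 0], [0, 0, 0], [0, 0, 0], [0, 0, 0], [0, 0, 0], [0, 0, 0], [0, 0, 0]]}}

```text
time_s: 2.1
tool_pos: [0.5335, -0.3404, 0.2396]
tcp_rot: [[0.923, 0.385, -0.0], [0.385, -0.923, 0.0], [0.0, -0.0, -1.0]]
force: [-0.9, -0.7, 0.4]
finger_gap: 0.0878
grasp_force: 0.0
```

```bash
cat >> h.py <<'E'
from workcell import robot,cams,job
def wrist():
    s=robot.sense(); d=cams.get_image("wrist")
    T=np.eye(4);T[:3,:3]=s["tcp_rot"];T[:3,3]=s["tool_pos"]; C=T@d["tool_from_camera"]
    d["R"]=C[:3,:3].T; d["t"]=-d["R"]@C[:3,3]; return s,d
def save(d,n): cv2.imwrite(f"pics/{n}.png",d["img"][:,:,::-1])
def px(d,X):
    f=240/np.tan(np.radians(d["vertical_fov"]/2)); c=d["R"]@np.array(X)+d["t"]; return np.array([d["cx"]+f*c[0]/c[2],d["cy"]+f*c[1]/c[2]])
def go(x,y,z,yaw=None):
    s=robot.sense();R=s["tcp_rot"];p=s["tool_pos"];y0=np.degrees(np.arctan2(R[1,0],R[0,0]))
    print("t",round(s["time_s"],2),"pos",p.round(4),"yaw",round(y0,2),"gap",round(s["finger_gap"],4),"F",s["force"].round(1),"tilt",R[:2,2].round(4))
    v=np.array([x,y,z])-p
    print(" now-axes units",(R.T@v/.025).round(2),"tilt-turn",(R.T@np.cross(R[:,2],[0,0,-1])/.12).round(2))
    if yaw is not None:
        a=np.radians(yaw);Q=np.array([[np.cos(a),np.sin(a),0],[np.sin(a),-np.cos(a),0],[0,0,-1]])
        print(" turn z",round(np.radians(y0-yaw)/.12,2)," after-turn units",(Q.T@v/.025).round(2))
def colour(d,q):
    hsv=cv2.cvtColor(d["img"],cv2.COLOR_RGB2HSV);H,s,V=[hsv[...,i].astype(int) for i in range(3)]
    return (V>165)&(s<60) if q in("large","medium","small") else (V<68)&(s<90) if q=="stone" else (s>90)&((H<25)|(H>170))
def meas(d,q,seed,z):
    c=blob(colour(d,q),px(d,[*seed,z])); p=plane(d,c,z).astype(np.float32)*1000
    r=cv2.minAreaRect(p);e=cv2.minEnclosingCircle(p)
    b=cv2.boxPoints(r);i=np.argmax([np.hypot(*(b[j]-b[j-1])) for j in range(4)]);L=b[i]-b[i-1]
    print(q,"px box",c.min(0),c.max(0),"rect",np.round(r[0],1),np.round(r[1],1),"yaw",round(np.degrees(np.arctan2(L[1],L[0]))%180,1),"circ",np.round(e[0],1),round(e[1],1))
E
python3 - <<'E'
from h import *
s,d=wrist();save(d,"w1");go(.643,-.262,.24,23.8)
print(d["vertical_fov"],d["tool_from_camera"].round(3),px(d,[.643,-.262,.012]))
E
```

```text
t 2.15 pos [ 0.5358 -0.3389  0.2397] yaw 22.69 gap 0.088 F [ 2.2  1.6 -0. ] tilt [0.002  0.0012]
 now-axes units [ 5.14 -1.18 -0.  ] tilt-turn [-0.   -0.02  0.  ]
 turn z -0.16  after-turn units [ 5.17 -1.08 -0.01]
61.368640681894654 [[ 0.001 -0.966 -0.258  0.069]
 [ 1.     0.001  0.001 -0.   ]
 [-0.001 -0.258  0.966 -0.146]
 [ 0.     0.     0.     1.   ]] [289.0615141   57.12654858]
```

View pics/w1.png

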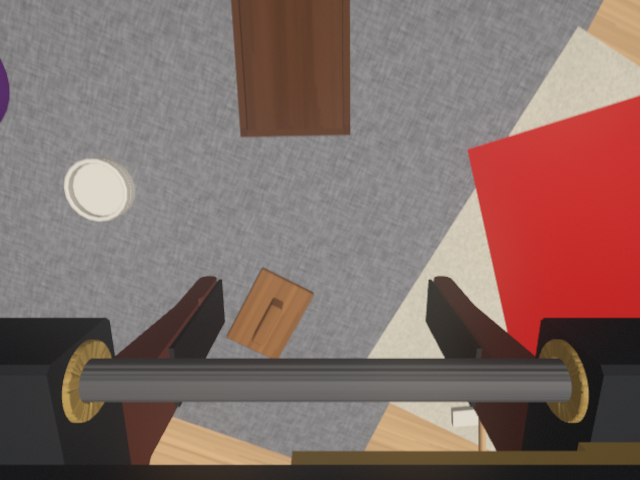

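Wrist view: the tray is at (290,60), cut off at the top edge. The medium dish is at (98,189) and the cover at (270,312). I'll move left so that both the tray and the stand are in view.

Request:
{"op": "servo_tool", "data": {"gripper": [1, 1, 1, 1, 1, 1, 1, 1], "slide": [[0.35, -0.9, 0], [0.35, -0.9, 0], [0.35, -0.9, 0], [0.35, -0.9, 0], [0.35, -0.9, 0], [0.35, -0.9, 0], [0.35, -0.9, 0], [0.35, -0.9, 0]], "angular": [[0, 0, 0], [0, 0, 0], [0, 0, 0], [0, 0, 0], [0, 0, 0], [0, 0, 0], [0, 0, 0], [0, 0, 0]]}}

```text
time_s: 3.15
tool_pos: [0.5276, -0.1468, 0.2397]
tcp_rot: [[0.923, 0.385, 0.0], [0.385, -0.923, 0.0], [0.0, 0.0, -1.0]]
force: [0.1, 0.1, -0.4]
finger_gap: 0.0877
grasp_force: 0.0
```

Request:
{"op": "servo_tool", "data": {"gripper": [1, 1, 1, 1, 1, 1, 1, 1], "slide": [[0, 0, 0], [0, 0, 0], [0, 0, 0], [0, 0, 0], [0, 0, 0], [0, 0, 0], [0, 0, 0], [0, 0, 0]], "angular": [[0, 0, 0.83], [0, 0, 0.83], [0, 0, 0.83], [0, 0, 0.83], [0, 0, 0], [0, 0, 0], [0, 0, 0], [0, 0, 0]]}}

```text
time_s: 4.15
tool_pos: [0.5277, -0.1484, 0.2397]
tcp_rot: [[1.0, -0.003, 0.0], [-0.003, -1.0, 0.0], [0.0, -0.0, -1.0]]
force: [0.8, 0.2, -0.6]
finger_gap: 0.088
grasp_force: 0.0
```

```bash
python3 - <<'E'
from h import *
s,d=wrist();save(d,"w2");go(.46,.143,.24,0)
meas(d,"stand",(.658,-.01),.014);meas(d,"tray",(.642,-.262),.012);meas(d,"medium",(.474,-.145),.027);meas(d,"large",(.498,.143),.027)
E
```

```text
t 4.2 pos [ 0.5277 -0.1484  0.2396] yaw -0.19 gap 0.0882 F [-0.1 -0.2  0.1] tilt [-0.      0.0001]
 now-axes units [-2.750e+00 -1.165e+01 -1.000e-02] tilt-turn [-0.  0.  0.]
 turn z -0.03  after-turn units [-2.710e+00 -1.166e+01 -1.000e-02]
stand px box [106   0] [225 119] rect [655.6 -14.2] [100.6  93.6] yaw 89.9 circ [657.4 -14.3] 50.5
tray px box [381   0] [534 168] rect [ 640.8 -265.7] [123.3  98.3] yaw 23.7 circ [ 640.9 -265.7] 78.0
medium px box [292 239] [352 298] rect [ 473.4 -146. ] [57.5 56.1] yaw 16.0 circ [ 474.2 -146.3] 29.7
large px box [  0 209] [ 55 281] rect [494. 125.] [49.7 72.5] yaw 168.2 circ [494.6 132.7] 37.9
```

View pics/w2.png

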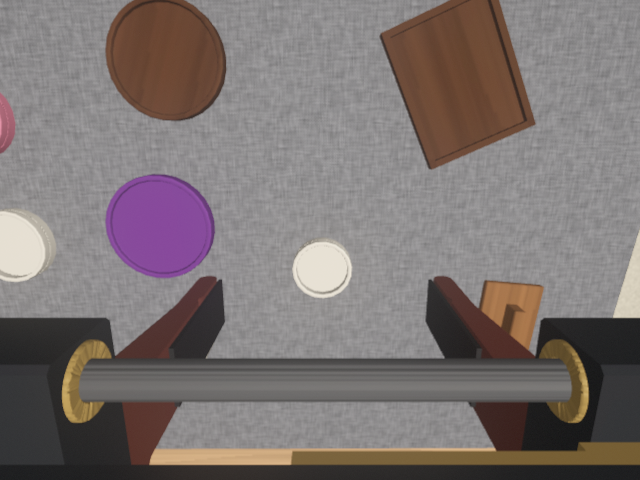

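The stand is at (166,59), the tray at (457,82) and the medium dish at (322,268), all measured. Next, to above the large dish, descending a little.

Request:
{"op": "servo_tool", "data": {"gripper": [1, 1, 1, 1, 1, 1, 1, 1], "slide": [[-0.1, -0.9, 0], [-0.1, -0.9, 0], [-0.1, -0.9, 0], [-0.1, -0.9, 0], [-0.1, -0.9, 0], [-0.1, -0.9, 0], [-0.1, -0.9, 0], [-0.1, -0.9, 0]], "angular": [[0, 0, 0], [0, 0, 0], [0, 0, 0], [0, 0, 0], [0, 0, 0], [0, 0, 0], [0, 0, 0], [0, 0, 0]]}}

```text
time_s: 5.2
tool_pos: [0.5074, 0.0337, 0.2397]
tcp_rot: [[1.0, -0.003, -0.0], [-0.003, -1.0, 0.001], [-0.0, -0.001, -1.0]]
force: [0.1, -1.0, 0.4]
finger_gap: 0.0878
grasp_force: 0.0
```

Request:
{"op": "servo_tool", "data": {"gripper": [1, 1, 1, 1, 1, 1, 1, 1], "slide": [[-0.1, -0.9, 0.6], [-0.1, -0.9, 0.6], [-0.1, -0.9, 0.6], [-0.1, -0.9, 0.6], [-0.1, -0.86, 0.6], [0, 0, 0.6], [0, 0, 0], [0, 0, 0]], "angular": [[0, 0, 0], [0, 0, 0], [0, 0, 0], [0, 0, 0], [0, 0, 0], [0, 0, 0], [0, 0, 0], [0, 0, 0]]}}

```text
time_s: 6.2
tool_pos: [0.4964, 0.1428, 0.15]
tcp_rot: [[1.0, -0.004, 0.0], [-0.004, -1.0, 0.0], [0.0, -0.0, -1.0]]
force: [0.0, -0.2, 0.6]
finger_gap: 0.0876
grasp_force: 0.0
```

```bash
python3 - <<'E'
from h import *
s,d=wrist();save(d,"w3");go(.497,.143,.02,0)
meas(d,"large",(.498,.143),.028)
E
```

```text
t 6.25 pos [0.4967 0.1427 0.1502] yaw -0.25 gap 0.0878 F [-0.1 -0.1 -0.5] tilt [0.0009 0.0002]
 now-axes units [ 0.01 -0.01  5.21] tilt-turn [-0.   -0.01  0.  ]
 turn z -0.04  after-turn units [ 0.01 -0.01  5.21]
large px box [276 187] [374 284] rect [496.3 142.4] [67.5 67.5] yaw 23.4 circ [496.8 142.1] 34.5
```

View pics/w3.png

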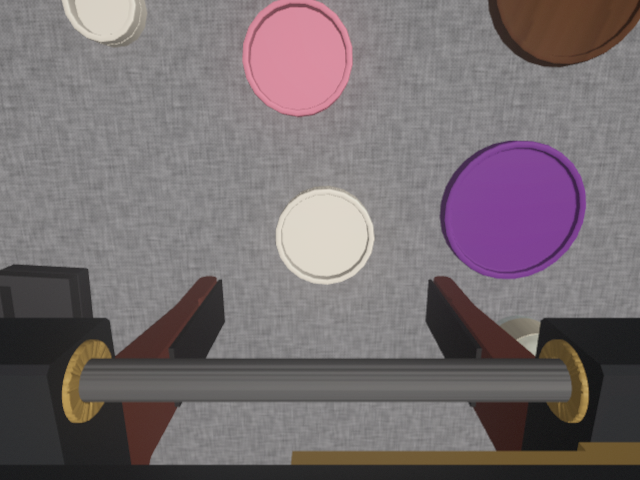

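The large dish is at (325,235), between the fingers. Descend and grip.

Request:
{"op": "servo_tool", "data": {"gripper": [1, 1, 1, 1, 1, 1, 1, 1], "slide": [[0, 0, 0.9], [0, 0, 0.9], [0, 0, 0.9], [0, 0, 0.9], [0, 0, 0.9], [0, 0, 0.46], [0, 0, 0], [0, 0, 0]], "angular": [[0, 0, 0], [0, 0, 0], [0, 0, 0], [0, 0, 0], [0, 0, 0], [0, 0, 0], [0, 0, 0], [0, 0, 0]]}}

```text
time_s: 7.25
tool_pos: [0.4969, 0.1432, 0.0264]
tcp_rot: [[1.0, -0.004, 0.001], [-0.004, -1.0, 0.0], [0.001, -0.0, -1.0]]
force: [0.8, 0.5, 0.4]
finger_gap: 0.0881
grasp_force: 0.0
```

Request:
{"op": "servo_tool", "data": {"gripper": [0, 0, 0, 0, 0, 0, 0, 0], "slide": [[0, 0, 0], [0, 0, 0], [0, 0, 0], [0, 0, 0], [0, 0, 0], [0, 0, 0], [0, 0, 0], [0, 0, 0]], "angular": [[0, 0, 0], [0, 0, 0], [0, 0, 0], [0, 0, 0], [0, 0, 0], [0, 0, 0], [0, 0, 0], [0, 0, 0]]}}

```text
time_s: 8.25
tool_pos: [0.4965, 0.1433, 0.0261]
tcp_rot: [[1.0, -0.004, 0.001], [-0.004, -1.0, 0.0], [0.001, -0.0, -1.0]]
force: [-0.9, 0.8, 6.6]
finger_gap: 0.0666
grasp_force: 30.0
```

Request:
{"op": "servo_tool", "data": {"gripper": [0, 0, 0, 0, 0, 0, 0, 0], "slide": [[0, 0, -0.4], [0, 0, -0.8], [0, 0, -0.8], [0, 0, -0.8], [0, 0, 0], [0, 0, 0], [0, 0, 0], [0, 0, 0]], "angular": [[0, 0, 0], [0, 0, 0], [0, 0, 0], [0, 0, 0], [0, 0, 0], [0, 0, 0], [0, 0, 0], [0, 0, 0]]}}

```text
time_s: 9.25
tool_pos: [0.4957, 0.1431, 0.095]
tcp_rot: [[1.0, -0.004, -0.001], [-0.004, -1.0, -0.0], [-0.001, 0.0, -1.0]]
force: [0.1, -0.0, -1.0]
finger_gap: 0.067
grasp_force: 30.0
```

```bash
python3 - <<'E'
from h import *
s,d=wrist();z=s["tool_pos"][2];meas(d,"large",s["tool_pos"][:2],z+.002);go(.657,-.013,.1,0)
E
```

```text
large px box [239 229] [411 357] rect [504.9 142.6] [66.7 52.4] yaw 89.8 circ [497.  142.8] 34.4
t 9.3 pos [0.4958 0.1431 0.0951] yaw -0.21 gap 0.0667 F [-0.   0.4 -1.8] tilt [-0.0012 -0.    ]
 now-axes units [ 6.47  6.22 -0.2 ] tilt-turn [0.   0.01 0.  ]
 turn z -0.03  after-turn units [ 6.45  6.25 -0.2 ]
```

Request:
{"op": "servo_tool", "data": {"gripper": [0, 0, 0, 0, 0, 0, 0, 0], "slide": [[0.8, 0.78, 0], [0.8, 0.78, 0], [0.8, 0.78, 0], [0.8, 0.78, 0], [0.8, 0.78, 0], [0.8, 0.78, 0], [0.8, 0.78, 0], [0.8, 0.78, 0]], "angular": [[0, 0, 0], [0, 0, 0], [0, 0, 0], [0, 0, 0], [0, 0, 0], [0, 0, 0], [0, 0, 0], [0, 0, 0]]}}

```text
time_s: 10.3
tool_pos: [0.6564, -0.0146, 0.0952]
tcp_rot: [[1.0, -0.004, -0.001], [-0.004, -1.0, 0.0], [-0.001, -0.0, -1.0]]
force: [0.7, -0.5, -0.9]
finger_gap: 0.0667
grasp_force: 30.0
```

Request:
{"op": "servo_tool", "data": {"gripper": [0, 0, 0, 0, 0, 0, 0, 0], "slide": [[0, 0, 0.5], [0, 0, 0.5], [0, 0, 0.4], [0, 0, 0.3], [0, 0, 0.2], [0, 0, 0.1], [0, 0, 0], [0, 0, 0]], "angular": [[0, 0, 0], [0, 0, 0], [0, 0, 0], [0, 0, 0], [0, 0, 0], [0, 0, 0], [0, 0, 0], [0, 0, 0]]}}

```text
time_s: 11.3
tool_pos: [0.6559, -0.0134, 0.046]
tcp_rot: [[1.0, -0.004, 0.001], [-0.004, -1.0, 0.0], [0.001, -0.0, -1.0]]
force: [-0.6, -0.6, -1.3]
finger_gap: 0.0664
grasp_force: 30.0
```

```bash
python3 - <<'E'
from h import *
s,d=wrist();save(d,"w4");meas(d,"stand",(.657,-.013),.014);go(.657,-.013,.036,0)
E
```

```text
stand px box [163 174] [428 357] rect [666.8  10.4] [ 66.4 136.2] yaw 110.0 circ [649.9   4.5] 68.3
t 11.35 pos [ 0.656  -0.0134  0.046 ] yaw -0.21 gap 0.0668 F [-0.6  0.6 -1.8] tilt [0.0007 0.    ]
 now-axes units [ 0.04 -0.02  0.4 ] tilt-turn [-0.   -0.01  0.  ]
 turn z -0.03  after-turn units [ 0.04 -0.02  0.4 ]
```

View pics/w4.png

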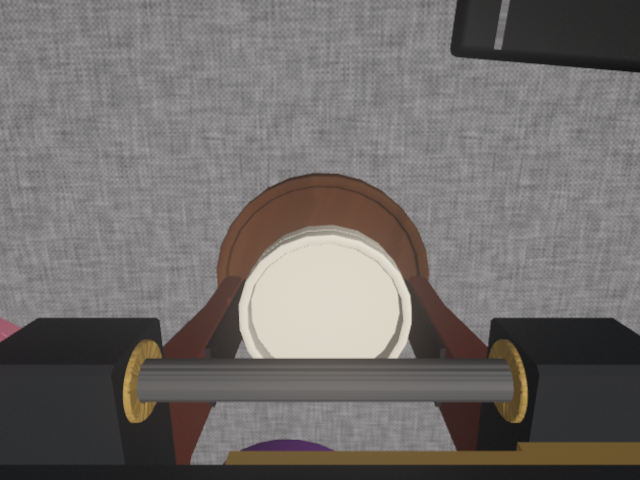

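The dish (centre 325,310) is centred over the stand (centre column 322). Lower the last 10 mm, release and rise.

Request:
{"op": "servo_tool", "data": {"gripper": [0, 0, 0, 0, 0, 0, 0, 0], "slide": [[0, 0, 0.2], [0, 0, 0.1], [0, 0, 0.06], [0, 0, 0.02], [0, 0, 0], [0, 0, 0], [0, 0, 0], [0, 0, 0]], "angular": [[0, 0, 0], [0, 0, 0], [0, 0, 0], [0, 0, 0], [0, 0, 0], [0, 0, 0], [0, 0, 0], [0, 0, 0]]}}

```text
time_s: 12.35
tool_pos: [0.6558, -0.0134, 0.0362]
tcp_rot: [[1.0, -0.004, 0.0], [-0.004, -1.0, 0.0], [0.0, -0.0, -1.0]]
force: [0.0, -0.1, -1.2]
finger_gap: 0.0671
grasp_force: 30.0
```

Request:
{"op": "servo_tool", "data": {"gripper": [1, 1, 1, 1, 1, 1, 1, 1], "slide": [[0, 0, 0], [0, 0, 0], [0, 0, 0], [0, 0, -0.2], [0, 0, -0.6], [0, 0, -0.9], [0, 0, -0.9], [0, 0, -0.9]], "angular": [[0, 0, 0], [0, 0, 0], [0, 0, 0], [0, 0, 0], [0, 0, 0], [0, 0, 0], [0, 0, 0], [0, 0, 0]]}}

```text
time_s: 13.35
tool_pos: [0.656, -0.0134, 0.1257]
tcp_rot: [[1.0, -0.004, 0.001], [-0.004, -1.0, -0.0], [0.001, 0.0, -1.0]]
force: [-0.1, 0.8, -0.1]
finger_gap: 0.0877
grasp_force: 0.0
```

Request:
{"op": "servo_tool", "data": {"gripper": [1, 1, 1, 1, 1, 1, 1, 1], "slide": [[0, 0, -0.9], [0, 0, -0.9], [0, 0, -0.3], [0, 0, 0], [0, 0, 0], [0, 0, 0], [0, 0, 0], [0, 0, 0]], "angular": [[0, 0, 0], [0, 0, 0], [0, 0, 0], [0, 0, 0], [0, 0, 0], [0, 0, 0], [0, 0, 0], [0, 0, 0]]}}

```text
time_s: 14.35
tool_pos: [0.6555, -0.0134, 0.1758]
tcp_rot: [[1.0, -0.004, -0.001], [-0.004, -1.0, 0.0], [-0.001, -0.0, -1.0]]
force: [0.4, 0.8, -0.0]
finger_gap: 0.0878
grasp_force: 0.0
```

```bash
python3 - <<'E'
from h import *
s,d=wrist();save(d,"w5");meas(d,"stand",(.69,-.04),.014);meas(d,"large",(.657,-.013),.038);go(.4737,-.1457,.15,0)
E
```

```text
stand px box [261 157] [386 280] rect [658.1 -12.8] [97.6 97.4] yaw 47.1 circ [658.2 -13.1] 49.3
large px box [279 184] [372 276] rect [655.5 -14.1] [66.8 67.7] yaw 135.2 circ [656.  -14.2] 34.4
t 14.4 pos [ 0.6556 -0.0134  0.1759] yaw -0.21 gap 0.0876 F [ 0.2 -0.2 -0. ] tilt [-0.0004  0.0002]
 now-axes units [-7.26  5.32  1.04] tilt-turn [-0.  0.  0.]
 turn z -0.03  after-turn units [-7.28  5.29  1.04]
```

Request:
{"op": "servo_tool", "data": {"gripper": [1, 1, 1, 1, 1, 1, 1, 1], "slide": [[-0.91, 0.66, 0], [-0.91, 0.66, 0], [-0.91, 0.66, 0], [-0.91, 0.66, 0], [-0.91, 0.66, 0], [-0.91, 0.66, 0], [-0.91, 0.66, 0], [-0.91, 0.66, 0]], "angular": [[0, 0, 0], [0, 0, 0], [0, 0, 0], [0, 0, 0], [0, 0, 0], [0, 0, 0], [0, 0, 0], [0, 0, 0]]}}

```text
time_s: 15.4
tool_pos: [0.4726, -0.1453, 0.1763]
tcp_rot: [[1.0, -0.004, 0.0], [-0.004, -1.0, -0.0], [0.0, 0.0, -1.0]]
force: [0.5, 0.3, -0.7]
finger_gap: 0.0877
grasp_force: 0.0
```

Request:
{"op": "servo_tool", "data": {"gripper": [1, 1, 1, 1, 1, 1, 1, 1], "slide": [[0, 0, 0.9], [0, 0, 0.9], [0, 0, 0.9], [0, 0, 0.3], [0, 0, 0], [0, 0, 0], [0, 0, 0], [0, 0, 0]], "angular": [[0, 0, 0], [0, 0, 0], [0, 0, 0], [0, 0, 0], [0, 0, 0], [0, 0, 0], [0, 0, 0], [0, 0, 0]]}}

```text
time_s: 16.4
tool_pos: [0.4735, -0.1449, 0.1017]
tcp_rot: [[1.0, -0.004, 0.001], [-0.004, -1.0, -0.0], [0.001, 0.0, -1.0]]
force: [-0.4, -0.9, -0.4]
finger_gap: 0.0877
grasp_force: 0.0
```

```bash
python3 - <<'E'
from h import *
s,d=wrist();meas(d,"medium",(.474,-.146),.028);go(.474,-.1457,.029,0)
E
```

```text
medium px box [277 209] [374 305] rect [ 473.  -146.2] [55.3 55.4] yaw 113.8 circ [ 473.8 -146.3] 28.8
t 16.45 pos [ 0.4734 -0.1448  0.1016] yaw -0.21 gap 0.0875 F [-0.3 -0.3  0.2] tilt [ 0.0007 -0.0002]
 now-axes units [0.02 0.04 2.9 ] tilt-turn [ 0.   -0.01  0.  ]
 turn z -0.03  after-turn units [0.02 0.04 2.9 ]
```

Request:
{"op": "servo_tool", "data": {"gripper": [1, 1, 1, 1, 1, 1, 1, 1], "slide": [[0, 0.05, 0.8], [0, 0, 0.8], [0, 0, 0.8], [0, 0, 0.5], [0, 0, 0], [0, 0, 0], [0, 0, 0], [0, 0, 0]], "angular": [[0, 0, 0], [0, 0, 0], [0, 0, 0], [0, 0, 0], [0, 0, 0], [0, 0, 0], [0, 0, 0], [0, 0, 0]]}}

```text
time_s: 17.45
tool_pos: [0.4735, -0.1462, 0.0292]
tcp_rot: [[1.0, -0.004, 0.001], [-0.004, -1.0, -0.0], [0.001, 0.0, -1.0]]
force: [-0.4, -0.6, 0.0]
finger_gap: 0.088
grasp_force: 0.0
```

Request:
{"op": "servo_tool", "data": {"gripper": [0, 0, 0, 0, 0, 0, 0, 0], "slide": [[0, 0, 0], [0, 0, 0], [0, 0, 0], [0, 0, 0], [0, 0, 0], [0, 0, 0], [0, 0, 0], [0, 0, 0]], "angular": [[0, 0, 0], [0, 0, 0], [0, 0, 0], [0, 0, 0], [0, 0, 0], [0, 0, 0], [0, 0, 0], [0, 0, 0]]}}

```text
time_s: 18.45
tool_pos: [0.4731, -0.146, 0.0287]
tcp_rot: [[1.0, -0.004, -0.0], [-0.004, -1.0, 0.0], [-0.0, -0.0, -1.0]]
force: [0.2, 0.2, -0.1]
finger_gap: 0.0555
grasp_force: 30.0
```

Request:
{"op": "servo_tool", "data": {"gripper": [0, 0, 0, 0, 0, 0, 0, 0], "slide": [[0, 0, -0.4], [0, 0, -0.8], [0, 0, -0.8], [0, 0, -0.8], [0, 0, -0.8], [0, 0, 0], [0, 0, 0], [0, 0, 0]], "angular": [[0, 0, 0], [0, 0, 0], [0, 0, 0], [0, 0, 0], [0, 0, 0], [0, 0, 0], [0, 0, 0], [0, 0, 0]]}}

```text
time_s: 19.45
tool_pos: [0.4725, -0.1457, 0.1179]
tcp_rot: [[1.0, -0.004, -0.002], [-0.004, -1.0, 0.001], [-0.002, -0.001, -1.0]]
force: [-0.2, 0.7, -0.5]
finger_gap: 0.0557
grasp_force: 30.0
```

```bash
python3 - <<'E'
from h import *
go(.6565,-.0135,.12,0)
E
```

```text
t 19.45 pos [ 0.4725 -0.1457  0.1179] yaw -0.21 gap 0.0557 F [-0.2  0.7 -0.5] tilt [-0.0015  0.0008]
 now-axes units [ 7.34 -5.31 -0.09] tilt-turn [-0.01  0.01  0.  ]
 turn z -0.03  after-turn units [ 7.36 -5.29 -0.08]
```

Request:
{"op": "servo_tool", "data": {"gripper": [0, 0, 0, 0, 0, 0, 0, 0], "slide": [[0.92, -0.66, 0], [0.92, -0.66, 0], [0.92, -0.66, 0], [0.92, -0.66, 0], [0.92, -0.66, 0], [0.92, -0.66, 0], [0.92, -0.66, 0], [0.92, -0.66, 0]], "angular": [[0, 0, 0], [0, 0, 0], [0, 0, 0], [0, 0, 0], [0, 0, 0], [0, 0, 0], [0, 0, 0], [0, 0, 0]]}}

```text
time_s: 20.45
tool_pos: [0.6577, -0.014, 0.1173]
tcp_rot: [[1.0, -0.004, -0.002], [-0.004, -1.0, 0.0], [-0.002, -0.0, -1.0]]
force: [-0.6, -0.2, -0.7]
finger_gap: 0.0558
grasp_force: 30.0
```

Request:
{"op": "servo_tool", "data": {"gripper": [0, 0, 0, 0, 0, 0, 0, 0], "slide": [[0, 0, 0.5], [0, 0, 0.5], [0, 0, 0.4], [0, 0, 0.3], [0, 0, 0.2], [0, 0, 0.06], [0, 0, 0], [0, 0, 0]], "angular": [[0, 0, 0], [0, 0, 0], [0, 0, 0], [0, 0, 0], [0, 0, 0], [0, 0, 0], [0, 0, 0], [0, 0, 0]]}}

```text
time_s: 21.45
tool_pos: [0.658, -0.0146, 0.0701]
tcp_rot: [[1.0, -0.004, 0.001], [-0.004, -1.0, -0.0], [0.001, 0.0, -1.0]]
force: [-0.3, 0.8, -1.1]
finger_gap: 0.0555
grasp_force: 30.0
```

```bash
python3 - <<'E'
from h import *
s,d=wrist();save(d,"w6");go(.6565,-.0135,.0587,0)
E
```

```text
t 21.5 pos [ 0.6579 -0.0146  0.0701] yaw -0.2 gap 0.0556 F [-0.1 -0.7 -0.7] tilt [0.0007 0.    ]
 now-axes units [-0.06 -0.04  0.45] tilt-turn [-0.   -0.01  0.  ]
 turn z -0.03  after-turn units [-0.06 -0.04  0.45]
```

View pics/w6.png

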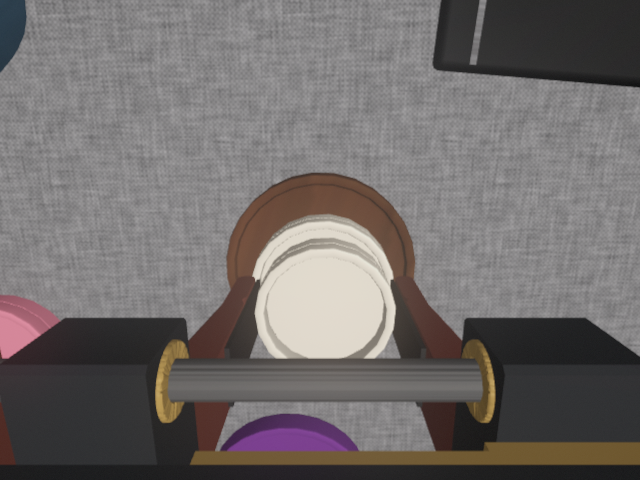

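The medium dish (centre 325,307) is over the large dish and centred. Lower, release and rise.

Request:
{"op": "servo_tool", "data": {"gripper": [0, 0, 0, 0, 0, 0, 0, 0], "slide": [[-0.06, -0.02, 0.2], [0, 0, 0.14], [0, 0, 0.07], [0, 0, 0.03], [0, 0, 0], [0, 0, 0], [0, 0, 0], [0, 0, 0]], "angular": [[0, 0, 0], [0, 0, 0], [0, 0, 0], [0, 0, 0], [0, 0, 0], [0, 0, 0], [0, 0, 0], [0, 0, 0]]}}

```text
time_s: 22.5
tool_pos: [0.6563, -0.0142, 0.0587]
tcp_rot: [[1.0, -0.004, 0.0], [-0.004, -1.0, 0.0], [0.0, -0.0, -1.0]]
force: [-0.2, -0.0, -1.6]
finger_gap: 0.0551
grasp_force: 30.0
```

Request:
{"op": "servo_tool", "data": {"gripper": [1, 1, 1, 1, 1, 1, 1, 1], "slide": [[0, 0, 0], [0, 0, 0], [0, 0, 0], [0, 0, 0], [0, 0, -0.3], [0, 0, -0.9], [0, 0, -0.9], [0, 0, -0.9]], "angular": [[0, 0, 0], [0, 0, 0], [0, 0, 0], [0, 0, 0], [0, 0, 0], [0, 0, 0], [0, 0, 0], [0, 0, 0]]}}

```text
time_s: 23.5
tool_pos: [0.6563, -0.0141, 0.1349]
tcp_rot: [[1.0, -0.004, 0.0], [-0.004, -1.0, 0.0], [0.0, -0.0, -1.0]]
force: [-0.8, 0.3, -0.1]
finger_gap: 0.0879
grasp_force: 0.0
```

Request:
{"op": "servo_tool", "data": {"gripper": [1, 1, 1, 1, 1, 1, 1, 1], "slide": [[0, 0, -0.9], [0, 0, -0.7], [0, 0, 0], [0, 0, 0], [0, 0, 0], [0, 0, 0], [0, 0, 0], [0, 0, 0]], "angular": [[0, 0, 0], [0, 0, 0], [0, 0, 0], [0, 0, 0], [0, 0, 0], [0, 0, 0], [0, 0, 0], [0, 0, 0]]}}

```text
time_s: 24.5
tool_pos: [0.6561, -0.0141, 0.1735]
tcp_rot: [[1.0, -0.004, -0.0], [-0.004, -1.0, 0.0], [-0.0, -0.0, -1.0]]
force: [-0.8, -0.2, 0.4]
finger_gap: 0.088
grasp_force: 0.0
```

```bash
python3 - <<'E'
from h import *
s,d=wrist();save(d,"w7");go(.642,.2765,.10,0)
meas(d,"large",(.657,-.013),.038)
E
```

```text
t 24.55 pos [ 0.6562 -0.0141  0.1736] yaw -0.21 gap 0.0877 F [-0.3 -1.7 -0.1] tilt [-0.0001  0.0001]
 now-axes units [ -0.61 -11.62   2.94] tilt-turn [-0.  0.  0.]
 turn z -0.03  after-turn units [ -0.57 -11.63   2.94]
large px box [277 185] [371 279] rect [655.6 -14.1] [67.6 67.3] yaw 31.2 circ [655.6 -14.9] 34.7
```

View pics/w7.png

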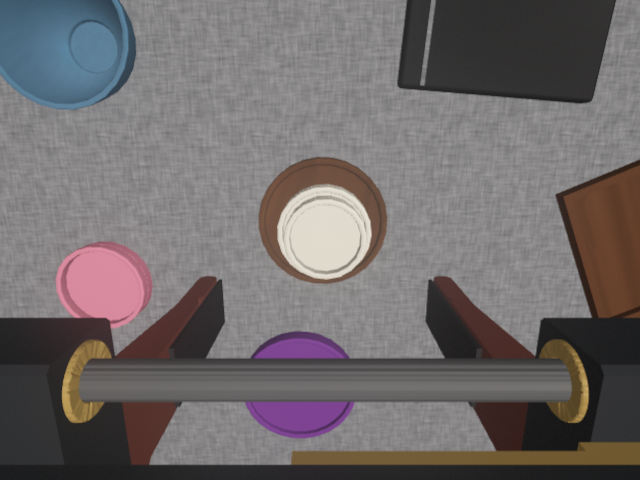

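The medium dish is nested, at (325,235). Now the small dish.

Request:
{"op": "servo_tool", "data": {"gripper": [1, 1, 1, 1, 1, 1, 1, 1], "slide": [[-0.05, -0.97, 0], [-0.05, -0.97, 0], [-0.05, -0.97, 0], [-0.05, -0.97, 0], [-0.05, -0.97, 0], [-0.05, -0.97, 0], [-0.05, -0.97, 0], [-0.05, -0.97, 0]], "angular": [[0, 0, 0], [0, 0, 0], [0, 0, 0], [0, 0, 0], [0, 0, 0], [0, 0, 0], [0, 0, 0], [0, 0, 0]]}}

```text
time_s: 25.55
tool_pos: [0.6468, 0.1815, 0.1737]
tcp_rot: [[1.0, -0.004, -0.0], [-0.004, -1.0, 0.0], [-0.0, -0.0, -1.0]]
force: [0.3, 0.8, 0.2]
finger_gap: 0.0877
grasp_force: 0.0
```

Request:
{"op": "servo_tool", "data": {"gripper": [1, 1, 1, 1, 1, 1, 1, 1], "slide": [[-0.05, -0.96, 0], [-0.05, -0.96, 0], [-0.05, -0.97, 0.5], [-0.05, -0.97, 0.5], [0, 0, 0.9], [0, 0, 0.9], [0, 0, 0.1], [0, 0, 0]], "angular": [[0, 0, 0], [0, 0, 0], [0, 0, 0], [0, 0, 0], [0, 0, 0], [0, 0, 0], [0, 0, 0], [0, 0, 0]]}}

```text
time_s: 26.55
tool_pos: [0.6422, 0.2767, 0.1009]
tcp_rot: [[1.0, -0.004, -0.001], [-0.004, -1.0, -0.0], [-0.001, 0.0, -1.0]]
force: [-1.0, 0.6, 0.5]
finger_gap: 0.0879
grasp_force: 0.0
```

```bash
python3 - <<'E'
from h import *
s,d=wrist();meas(d,"small",(.642,.2765),.028);go(.642,.2765,.029,0)
E
```

```text
small px box [288 221] [364 296] rect [641.4 275.3] [42.9 43.6] yaw 118.2 circ [642.3 275.6] 22.9
t 26.6 pos [0.6426 0.2767 0.1016] yaw -0.21 gap 0.0876 F [-1.  -0.7 -0.2] tilt [0.0007 0.0003]
 now-axes units [-0.03  0.01  2.9 ] tilt-turn [-0.   -0.01  0.  ]
 turn z -0.03  after-turn units [-0.03  0.01  2.9 ]
```

Request:
{"op": "servo_tool", "data": {"gripper": [1, 1, 1, 1, 1, 1, 1, 1], "slide": [[-0.03, 0.04, 0.8], [0, 0, 0.8], [0, 0, 0.8], [0, 0, 0.5], [0, 0, 0], [0, 0, 0], [0, 0, 0], [0, 0, 0]], "angular": [[0, 0, 0], [0, 0, 0], [0, 0, 0], [0, 0, 0], [0, 0, 0], [0, 0, 0], [0, 0, 0], [0, 0, 0]]}}

```text
time_s: 27.6
tool_pos: [0.6419, 0.2756, 0.0294]
tcp_rot: [[1.0, -0.004, 0.001], [-0.004, -1.0, 0.0], [0.001, -0.0, -1.0]]
force: [0.6, 0.8, 0.4]
finger_gap: 0.0879
grasp_force: 0.0
```

Request:
{"op": "servo_tool", "data": {"gripper": [0, 0, 0, 0, 0, 0, 0, 0], "slide": [[0, 0, 0], [0, 0, 0], [0, 0, 0], [0, 0, 0], [0, 0, 0], [0, 0, 0], [0, 0, 0], [0, 0, 0]], "angular": [[0, 0, 0], [0, 0, 0], [0, 0, 0], [0, 0, 0], [0, 0, 0], [0, 0, 0], [0, 0, 0], [0, 0, 0]]}}

```text
time_s: 28.6
tool_pos: [0.6414, 0.2755, 0.0287]
tcp_rot: [[1.0, -0.004, -0.0], [-0.004, -1.0, 0.0], [-0.0, -0.0, -1.0]]
force: [0.3, -0.1, -0.6]
finger_gap: 0.0431
grasp_force: 30.0
```

Request:
{"op": "servo_tool", "data": {"gripper": [0, 0, 0, 0, 0, 0, 0, 0], "slide": [[0, 0, -0.4], [0, 0, -0.8], [0, 0, -0.8], [0, 0, -0.8], [0, 0, -0.8], [0, 0, -0.8], [0, 0, 0], [0, 0, 0]], "angular": [[0, 0, 0], [0, 0, 0], [0, 0, 0], [0, 0, 0], [0, 0, 0], [0, 0, 0], [0, 0, 0], [0, 0, 0]]}}

```text
time_s: 29.6
tool_pos: [0.6411, 0.2753, 0.1383]
tcp_rot: [[1.0, -0.004, -0.001], [-0.004, -1.0, -0.0], [-0.001, 0.0, -1.0]]
force: [-0.8, 0.1, -1.7]
finger_gap: 0.043
grasp_force: 30.0
```

```bash
python3 - <<'E'
from h import *
go(.6565,-.014,.14,0)
E
```

```text
t 29.6 pos [0.6411 0.2753 0.1383] yaw -0.21 gap 0.043 F [-0.8  0.1 -1.7] tilt [-0.0008 -0.0001]
 now-axes units [ 0.66 11.57 -0.07] tilt-turn [0.   0.01 0.  ]
 turn z -0.03  after-turn units [ 0.62 11.57 -0.07]
```

Request:
{"op": "servo_tool", "data": {"gripper": [0, 0, 0, 0, 0, 0, 0, 0], "slide": [[0.05, 0.97, 0], [0.05, 0.97, 0], [0.05, 0.97, 0], [0.05, 0.97, 0], [0.05, 0.97, 0], [0.05, 0.97, 0], [0.05, 0.97, 0], [0.05, 0.97, 0]], "angular": [[0, 0, 0], [0, 0, 0], [0, 0, 0], [0, 0, 0], [0, 0, 0], [0, 0, 0], [0, 0, 0], [0, 0, 0]]}}

```text
time_s: 30.6
tool_pos: [0.6508, 0.0798, 0.1387]
tcp_rot: [[1.0, -0.004, 0.0], [-0.004, -1.0, 0.0], [0.0, -0.0, -1.0]]
force: [-0.4, -0.2, -0.9]
finger_gap: 0.0431
grasp_force: 30.0
```

Request:
{"op": "servo_tool", "data": {"gripper": [0, 0, 0, 0, 0, 0, 0, 0], "slide": [[0.05, 0.97, 0], [0.05, 0.97, 0], [0.05, 0.97, 0], [0.05, 0.9, 0], [0, 0, 0], [0, 0, 0.7], [0, 0, 0.7], [0, 0, 0.5]], "angular": [[0, 0, 0], [0, 0, 0], [0, 0, 0], [0, 0, 0], [0, 0, 0], [0, 0, 0], [0, 0, 0], [0, 0, 0]]}}

```text
time_s: 31.6
tool_pos: [0.6542, -0.013, 0.0889]
tcp_rot: [[1.0, -0.003, -0.003], [-0.003, -1.0, 0.001], [-0.003, -0.001, -1.0]]
force: [-0.2, 0.8, -0.9]
finger_gap: 0.0431
grasp_force: 30.0
```

Request:
{"op": "servo_tool", "data": {"gripper": [0, 0, 0, 0, 0, 0, 0, 0], "slide": [[0, 0, 0], [0, 0, 0], [0, 0, 0], [0, 0, 0], [0, 0, 0], [0, 0, 0], [0, 0, 0], [0, 0, 0]], "angular": [[0, 0, 0], [0, 0, 0], [0, 0, 0], [0, 0, 0], [0, 0, 0], [0, 0, 0], [0, 0, 0], [0, 0, 0]]}}

```text
time_s: 32.6
tool_pos: [0.6554, -0.0139, 0.0912]
tcp_rot: [[1.0, -0.004, -0.0], [-0.004, -1.0, 0.0], [-0.0, -0.0, -1.0]]
force: [0.5, 0.3, -0.4]
finger_gap: 0.0432
grasp_force: 30.0
```

```bash
python3 - <<'E'
from h import *
go(.6565,-.014,.0787,0)
E
```

```text
t 32.6 pos [ 0.6554 -0.0139  0.0912] yaw -0.21 gap 0.0432 F [ 0.5  0.3 -0.4] tilt [-0.      0.0001]
 now-axes units [0.04 0.   0.5 ] tilt-turn [-0.  0.  0.]
 turn z -0.03  after-turn units [0.04 0.   0.5 ]
```

Request:
{"op": "servo_tool", "data": {"gripper": [0, 0, 0, 0, 0, 0, 0, 0], "slide": [[0.04, 0, 0.2], [0, 0, 0.15], [0, 0, 0.1], [0, 0, 0.05], [0, 0, 0], [0, 0, 0], [0, 0, 0], [0, 0, 0]], "angular": [[0, 0, 0], [0, 0, 0], [0, 0, 0], [0, 0, 0], [0, 0, 0], [0, 0, 0], [0, 0, 0], [0, 0, 0]]}}

```text
time_s: 33.6
tool_pos: [0.6564, -0.0139, 0.0787]
tcp_rot: [[1.0, -0.004, 0.0], [-0.004, -1.0, 0.0], [0.0, -0.0, -1.0]]
force: [0.7, 0.6, -0.3]
finger_gap: 0.0435
grasp_force: 30.0
```

Request:
{"op": "servo_tool", "data": {"gripper": [1, 1, 1, 1, 1, 1, 1, 1], "slide": [[0, 0, 0], [0, 0, 0], [0, 0, 0], [0, 0, 0], [0, 0, -0.3], [0, 0, -0.9], [0, 0, -0.9], [0, 0, -0.9]], "angular": [[0, 0, 0], [0, 0, 0], [0, 0, 0], [0, 0, 0], [0, 0, 0], [0, 0, 0], [0, 0, 0], [0, 0, 0]]}}

```text
time_s: 34.6
tool_pos: [0.6565, -0.0139, 0.1549]
tcp_rot: [[1.0, -0.004, 0.0], [-0.004, -1.0, 0.0], [0.0, -0.0, -1.0]]
force: [1.0, -0.3, 0.0]
finger_gap: 0.0879
grasp_force: 0.0
```

Request:
{"op": "servo_tool", "data": {"gripper": [1, 1, 1, 1, 1, 1, 1, 1], "slide": [[0, 0, -0.9], [0, 0, -0.7], [0, 0, 0], [-0.6, -0.9, 0], [-0.6, -0.9, 0], [-0.6, -0.9, 0], [-0.6, -0.9, 0], [-0.6, -0.9, 0]], "angular": [[0, 0, 0], [0, 0, 0], [0, 0, 0], [0, 0, 0], [0, 0, 0], [0, 0, 0], [0, 0, 0], [0, 0, 0]]}}

```text
time_s: 35.6
tool_pos: [0.5804, 0.1008, 0.1936]
tcp_rot: [[1.0, -0.003, -0.0], [-0.003, -1.0, 0.0], [-0.0, -0.0, -1.0]]
force: [-0.1, -0.0, 0.2]
finger_gap: 0.088
grasp_force: 0.0
```

Request:
{"op": "servo_tool", "data": {"gripper": [1, 1, 1, 1, 1, 1, 1, 1], "slide": [[-0.6, -0.9, 0], [-0.6, -0.9, 0], [-0.6, -0.9, 0], [-0.6, -0.9, 0], [-0.6, -0.9, 0], [-0.6, -0.9, 0], [-0.6, -0.9, 0], [-0.6, -0.9, 0]], "angular": [[0, 0, 0], [0, 0, 0], [0, 0, 0], [0, 0, 0], [0, 0, 0], [0, 0, 0], [0, 0, 0], [0, 0, 0]]}}

```text
time_s: 36.6
tool_pos: [0.4608, 0.2807, 0.1938]
tcp_rot: [[1.0, -0.003, 0.0], [-0.003, -1.0, 0.0], [0.0, -0.0, -1.0]]
force: [0.2, -0.3, 0.4]
finger_gap: 0.0882
grasp_force: 0.0
```

Request:
{"op": "servo_tool", "data": {"gripper": [1, 1, 1, 1, 1, 1, 1, 1], "slide": [[-0.6, -0.9, 0], [-0.6, -0.9, 0], [0, -0.9, 0], [0, 0, 0], [0, 0, 0], [0, 0, 0], [0, 0, 0], [0, 0, 0]], "angular": [[0, 0, 0], [0, 0, 0], [0, 0, 0], [0, 0, 0], [0, 0, 0], [0, 0, 0], [0, 0, 0], [0, 0, 0]]}}

```text
time_s: 37.6
tool_pos: [0.4329, 0.3465, 0.1937]
tcp_rot: [[1.0, -0.004, -0.0], [-0.004, -1.0, 0.0], [-0.0, -0.0, -1.0]]
force: [-0.8, 0.0, -0.3]
finger_gap: 0.0874
grasp_force: 0.0
```

```bash
python3 - <<'E'
from h import *
s,d=wrist();save(d,"w8");go(.430,.354,.1,-3.7)
meas(d,"stone",(.455,.375),.026);t=cams.get_image("top");cv2.imwrite("pics/t8.png",cv2.resize(t["img"][150:330,120:440,::-1],None,fx=2.5,fy=2.5))
E
```

```text
t 37.65 pos [0.4329 0.3466 0.1937] yaw -0.24 gap 0.0877 F [ 0.3 -0.5  0.1] tilt [-0.0001  0.0001]
 now-axes units [-0.12 -0.3   3.75] tilt-turn [-0.  0.  0.]
 turn z 0.5  after-turn units [-0.13 -0.29  3.75]
stone px box [286 187] [342 273] rect [426.1 355. ] [43.1 68.5] yaw 176.4 circ [426.3 355.1] 39.8
```

View pics/w8.png

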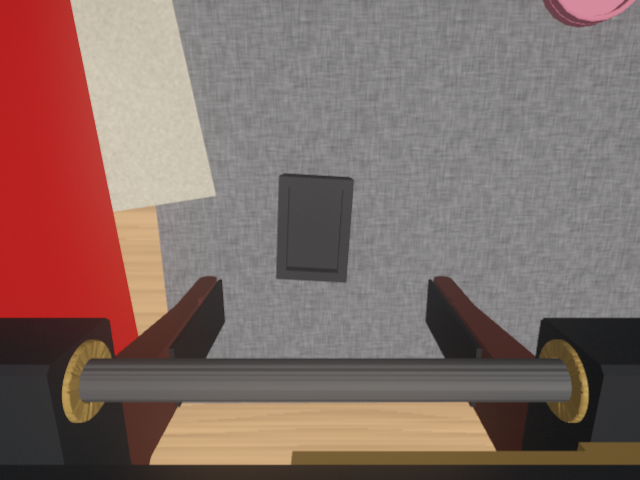

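The inkstone is at (314,227). The mask caught only its well, so I'll measure the outer outline again with a looser threshold, and check the stack in the top view.

```bash
python3 - <<'E'
from h import *
import h
s,d=wrist()
for th in(75,85,95):
    h.colour=lambda d,q:(d["img"].max(2)<th)&(np.indices((480,640))[0]<300)
    meas(d,"stone",(.43,.356),.026)
E
```

```text
stone px box [277 181] [351 281] rect [425.7 355. ] [56.7 80.8] yaw 176.5 circ [422.1 355.2] 46.0
stone px box [277 174] [353 281] rect [427.8 354.9] [57.3 85.9] yaw 176.5 circ [427.4 354.8] 50.4
stone px box [277 173] [353 281] rect [427.9 355. ] [57.6 86.2] yaw 176.6 circ [427.1 354.9] 50.7
```

View pics/t8.png

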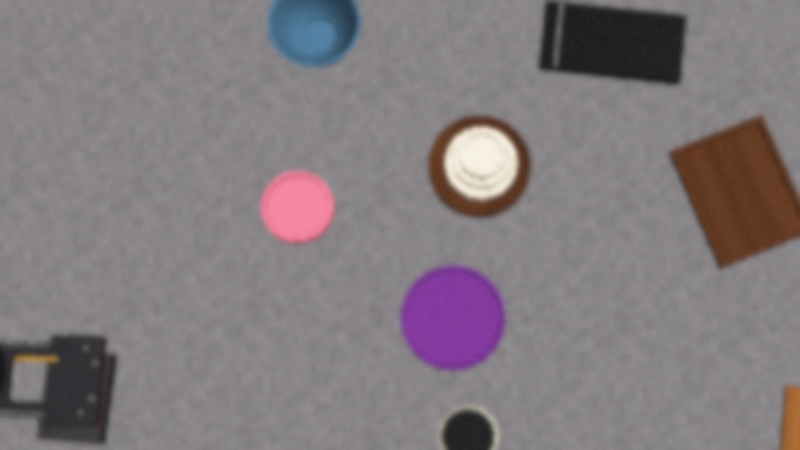

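The stack is nested on the stand at (480,160) in the crop. Now grip the inkstone at about (0.4265, 0.355), yaw −3.5°.

Request:
{"op": "servo_tool", "data": {"gripper": [1, 1, 1, 1, 1, 1, 1, 1], "slide": [[0, 0, 0], [-0.28, -0.32, 0.5], [0, 0, 0.9], [0, 0, 0.9], [0, 0, 0.9], [0, 0, 0.9], [0, 0, 0.9], [0, 0, 0]], "angular": [[0, 0, 0.47], [0, 0, 0], [0, 0, 0], [0, 0, 0], [0, 0, 0], [0, 0, 0], [0, 0, 0], [0, 0, 0]]}}

```text
time_s: 38.75
tool_pos: [0.4242, 0.3547, 0.0666]
tcp_rot: [[0.998, -0.059, -0.004], [-0.059, -0.998, -0.002], [-0.004, 0.002, -1.0]]
force: [-0.5, -0.1, -0.1]
finger_gap: 0.0877
grasp_force: 0.0
```

Request:
{"op": "servo_tool", "data": {"gripper": [1, 1, 1, 1, 0, 0, 0, 0], "slide": [[0, 0, 0.9], [0, 0, 0.6], [0, 0, 0.21], [0, 0, 0], [0, 0, 0], [0, 0, 0], [0, 0, 0], [0, 0, 0]], "angular": [[0, 0, 0], [0, 0, 0], [0, 0, 0], [0, 0, 0], [0, 0, 0], [0, 0, 0], [0, 0, 0], [0, 0, 0]]}}

```text
time_s: 39.75
tool_pos: [0.4264, 0.3555, 0.0263]
tcp_rot: [[0.998, -0.06, 0.0], [-0.06, -0.998, 0.0], [0.0, -0.0, -1.0]]
force: [-0.2, 0.3, 2.0]
finger_gap: 0.0576
grasp_force: 30.0
```

Request:
{"op": "servo_tool", "data": {"gripper": [0, 0, 0, 0, 0, 0, 0, 0], "slide": [[0, 0, 0], [0, 0, 0], [0, 0, 0], [0, 0, 0], [0, 0, 0], [0, 0, 0], [0, 0, 0], [0, 0, 0]], "angular": [[0, 0, 0], [0, 0, 0], [0, 0, 0], [0, 0, 0], [0, 0, 0], [0, 0, 0], [0, 0, 0], [0, 0, 0]]}}

```text
time_s: 40.75
tool_pos: [0.4264, 0.3555, 0.0263]
tcp_rot: [[0.998, -0.06, 0.0], [-0.06, -0.998, 0.0], [0.0, -0.0, -1.0]]
force: [-0.6, -0.1, 5.5]
finger_gap: 0.0579
grasp_force: 30.0
```

Request:
{"op": "servo_tool", "data": {"gripper": [0, 0, 0, 0, 0, 0, 0, 0], "slide": [[0, 0, -0.3], [0, 0, -0.7], [0, 0, -0.9], [0, 0, -0.9], [0, 0, -0.9], [0, 0, -0.9], [0, 0, 0], [0, 0, 0]], "angular": [[0, 0, 0], [0, 0, 0], [0, 0, 0], [0, 0, 0], [0, 0, 0], [0, 0, 0], [0, 0, 0], [0, 0, 0]]}}

```text
time_s: 41.75
tool_pos: [0.4255, 0.3549, 0.1401]
tcp_rot: [[0.998, -0.06, -0.001], [-0.06, -0.998, -0.001], [-0.001, 0.001, -1.0]]
force: [-1.0, 1.2, -3.2]
finger_gap: 0.0576
grasp_force: 30.0
```

```bash
python3 - <<'E'
from h import *
go(.641,-.265,.14,23.7)
E
```

```text
t 41.75 pos [0.4255 0.3549 0.1401] yaw -3.43 gap 0.0576 F [-1.   1.2 -3.2] tilt [-0.0013 -0.0008]
 now-axes units [1.009e+01 2.423e+01 1.000e-02] tilt-turn [0.01 0.01 0.  ]
 turn z -3.95  after-turn units [-2.07 26.17  0.  ]
```

Request:
{"op": "servo_tool", "data": {"gripper": [0, 0, 0, 0, 0, 0, 0, 0], "slide": [[0.38, 0.92, 0], [0.38, 0.92, 0], [0.38, 0.92, 0], [0.38, 0.92, 0], [0.38, 0.92, 0], [0.38, 0.92, 0], [0.38, 0.92, 0], [0.38, 0.92, 0]], "angular": [[0, 0, 0], [0, 0, 0], [0, 0, 0], [0, 0, 0], [0, 0, 0], [0, 0, 0], [0, 0, 0], [0, 0, 0]]}}

```text
time_s: 42.75
tool_pos: [0.4902, 0.1661, 0.1395]
tcp_rot: [[0.998, -0.06, -0.003], [-0.06, -0.998, -0.0], [-0.003, 0.001, -1.0]]
force: [-0.2, -0.4, -2.7]
finger_gap: 0.0579
grasp_force: 30.0
```

Request:
{"op": "servo_tool", "data": {"gripper": [0, 0, 0, 0, 0, 0, 0, 0], "slide": [[0.38, 0.92, 0], [0.38, 0.92, 0], [0.38, 0.92, 0], [0.38, 0.92, 0], [0.38, 0.92, 0], [0.38, 0.92, 0], [0.38, 0.92, 0], [0.38, 0.92, 0]], "angular": [[0, 0, 0], [0, 0, 0], [0, 0, 0], [0, 0, 0], [0, 0, 0], [0, 0, 0], [0, 0, 0], [0, 0, 0]]}}

```text
time_s: 43.75
tool_pos: [0.5549, -0.0217, 0.1393]
tcp_rot: [[0.998, -0.06, -0.003], [-0.06, -0.998, 0.001], [-0.003, -0.0, -1.0]]
force: [0.0, 1.3, -3.2]
finger_gap: 0.0575
grasp_force: 30.0
```

Request:
{"op": "servo_tool", "data": {"gripper": [0, 0, 0, 0, 0, 0, 0, 0], "slide": [[0.38, 0.92, 0], [0.38, 0.92, 0], [0.38, 0.92, 0], [0.38, 0.92, 0], [0.38, 0.92, 0], [0.38, 0.92, 0], [0.38, 0.92, 0], [0.38, 0.92, 0]], "angular": [[0, 0, 0], [0, 0, 0], [0, 0, 0], [0, 0, 0], [0, 0, 0], [0, 0, 0], [0, 0, 0], [0, 0, 0]]}}

```text
time_s: 44.75
tool_pos: [0.6212, -0.2109, 0.1409]
tcp_rot: [[0.998, -0.06, -0.0], [-0.06, -0.998, 0.0], [-0.0, -0.0, -1.0]]
force: [1.1, 0.1, -3.4]
finger_gap: 0.0576
grasp_force: 30.0
```

Request:
{"op": "servo_tool", "data": {"gripper": [0, 0, 0, 0, 0, 0, 0, 0], "slide": [[0, 0, 0], [0, 0, 0], [0, 0, 0], [0, 0, 0], [0, 0, 0], [0, 0, 0], [0, 0, 0], [0, 0, 0]], "angular": [[0, 0, -0.8], [0, 0, -0.8], [0, 0, -0.8], [0, 0, -0.8], [0, 0, -0.75], [0, 0, 0], [0, 0, 0], [0, 0, 0]]}}

```text
time_s: 45.75
tool_pos: [0.6207, -0.2095, 0.1409]
tcp_rot: [[0.916, 0.401, -0.0], [0.401, -0.916, 0.0], [0.0, -0.0, -1.0]]
force: [-0.4, 0.4, -3.5]
finger_gap: 0.058
grasp_force: 30.0
```

```bash
python3 - <<'E'
from h import *
s,d=wrist();save(d,"w9");go(.641,-.265,.05,23.7)
E
```

```text
t 45.8 pos [ 0.6207 -0.2094  0.1409] yaw 23.68 gap 0.0583 F [-0.3  0.2 -3.5] tilt [-0.0001  0.0001]
 now-axes units [-0.15  2.36  3.63] tilt-turn [-0.  0.  0.]
 turn z -0.0  after-turn units [-0.15  2.36  3.63]
```

View pics/w9.png

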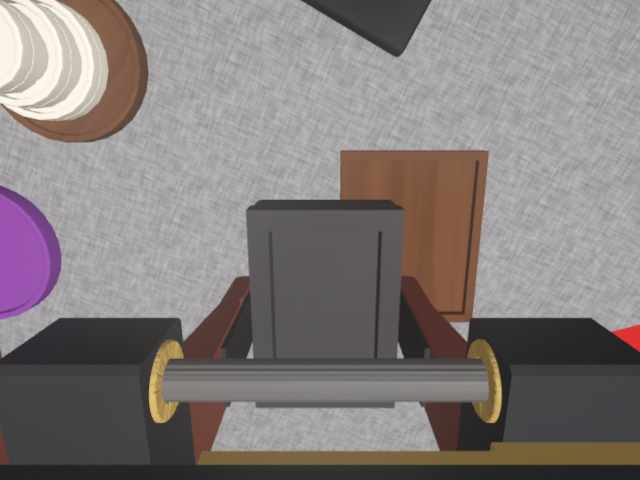

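The stone's front edge is at (325,208), aligned with the tray, whose top edge is at (413,151). I'll check the in-grip offset while shifting over.

```bash
python3 - <<'E'
from h import *
s,d=wrist();R=s["tcp_rot"];p=s["tool_pos"]
for uv,z in(((325,208),.1406),((250,208),.1406),((402,208),.1406),((341,151),.012),((488,151),.012)):
    q=plane(d,uv,z)[0]; print(uv,(R.T@(np.array([*q,p[2]])-p)*1000).round(1),q.round(4))
E
```

```text
(325, 208) [42.6  0.2 -0. ] [ 0.6598 -0.1925]
(250, 208) [ 42.6 -27.2   0. ] [ 0.6488 -0.1674]
(402, 208) [42.6 28.3 -0. ] [ 0.6711 -0.2183]
(341, 151) [57.3 10.9 -0. ] [ 0.6776 -0.1964]
(488, 151) [ 57.4 108.5  -0. ] [ 0.7169 -0.2857]
```

Request:
{"op": "servo_tool", "data": {"gripper": [0, 0, 0, 0, 0, 0, 0, 0], "slide": [[-0.1, 0.8, 0], [-0.05, 0.8, 0], [0, 0.76, 0], [0, 0, 0.9], [0, 0, 0.9], [0, 0, 0.9], [0, 0, 0.6], [0, 0, 0]], "angular": [[0, 0, 0], [0, 0, 0], [0, 0, 0], [0, 0, 0], [0, 0, 0], [0, 0, 0], [0, 0, 0], [0, 0, 0]]}}

```text
time_s: 46.85
tool_pos: [0.6403, -0.265, 0.057]
tcp_rot: [[0.916, 0.402, -0.002], [0.402, -0.916, 0.001], [-0.002, -0.002, -1.0]]
force: [-0.1, 0.3, -2.8]
finger_gap: 0.058
grasp_force: 30.0
```

Request:
{"op": "servo_tool", "data": {"gripper": [0, 0, 0, 0, 0, 0, 0, 0], "slide": [[0, 0, 0], [0, 0, 0], [0, 0, 0], [0, 0, 0], [0, 0, 0], [0, 0, 0], [0, 0, 0], [0, 0, 0]], "angular": [[0, 0, 0], [0, 0, 0], [0, 0, 0], [0, 0, 0], [0, 0, 0], [0, 0, 0], [0, 0, 0], [0, 0, 0]]}}

```text
time_s: 47.85
tool_pos: [0.641, -0.2649, 0.0584]
tcp_rot: [[0.916, 0.402, -0.0], [0.402, -0.916, 0.0], [-0.0, -0.0, -1.0]]
force: [-0.1, 0.3, -2.7]
finger_gap: 0.0574
grasp_force: 30.0
```

```bash
python3 - <<'E'
from h import *
s,d=wrist();save(d,"w10");go(.641,-.265,.0323,23.7)
E
```

```text
t 47.9 pos [ 0.641  -0.2649  0.0584] yaw 23.72 gap 0.0577 F [-0.  -0.8 -2.4] tilt [-0.0001  0.0001]
 now-axes units [-0.    0.01  1.04] tilt-turn [-0.  0.  0.]
 turn z 0.0  after-turn units [-0.    0.01  1.04]
```

View pics/w10.png

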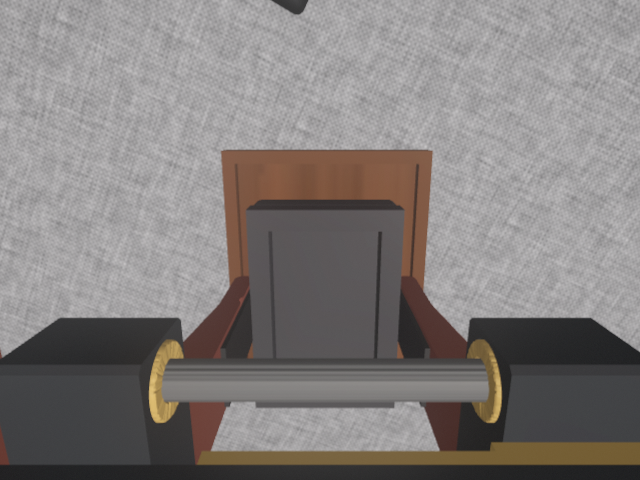

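The stone is centred in the tray: edge columns are 248–402 for the stone and 223–431 for the tray. Lower, release, rise and head for the cover.

Request:
{"op": "servo_tool", "data": {"gripper": [0, 0, 0, 0, 0, 0, 0, 0], "slide": [[0, 0, 0.4], [0, 0, 0.3], [0, 0, 0.15], [0, 0, 0.1], [0, 0, 0.07], [0, 0, 0], [0, 0, 0], [0, 0, 0]], "angular": [[0, 0, 0], [0, 0, 0], [0, 0, 0], [0, 0, 0], [0, 0, 0], [0, 0, 0], [0, 0, 0], [0, 0, 0]]}}

```text
time_s: 48.9
tool_pos: [0.6411, -0.2649, 0.0331]
tcp_rot: [[0.916, 0.402, 0.0], [0.402, -0.916, -0.0], [0.0, 0.0, -1.0]]
force: [-0.2, 1.1, -2.8]
finger_gap: 0.0577
grasp_force: 30.0
```

Request:
{"op": "servo_tool", "data": {"gripper": [1, 1, 1, 1, 1, 1, 1, 1], "slide": [[0, 0, 0], [0, 0, 0], [0, 0, 0], [0, 0, 0], [0, 0, -0.3], [0, 0, -0.9], [0, 0, -0.9], [0, 0, -0.9]], "angular": [[0, 0, 0], [0, 0, 0], [0, 0, 0], [0, 0, 0], [0, 0, 0], [0, 0, 0], [0, 0, 0], [0, 0, 0]]}}

```text
time_s: 49.9
tool_pos: [0.6411, -0.2649, 0.1091]
tcp_rot: [[0.916, 0.402, 0.0], [0.402, -0.916, -0.0], [0.0, 0.0, -1.0]]
force: [-0.1, -0.0, 0.3]
finger_gap: 0.0876
grasp_force: 0.0
```

Request:
{"op": "servo_tool", "data": {"gripper": [1, 1, 1, 1, 1, 1, 1, 1], "slide": [[0, 0, -0.9], [0, 0, -0.9], [0, 0, -0.9], [0, 0, 0], [0, 0, 0], [0, 0, 0], [0, 0, 0], [0, 0, 0]], "angular": [[0, 0, 0], [0, 0, 0], [0, 0, 0], [0, 0, 0], [0, 0, 0], [0, 0, 0], [0, 0, 0], [0, 0, 0]]}}

```text
time_s: 50.9
tool_pos: [0.6408, -0.2648, 0.1748]
tcp_rot: [[0.916, 0.402, -0.001], [0.402, -0.916, 0.001], [-0.001, -0.001, -1.0]]
force: [0.2, -0.7, 0.4]
finger_gap: 0.0879
grasp_force: 0.0
```

```bash
python3 - <<'E'
from h import *
import h
s,d=wrist();save(d,"w11");go(.413,-.328,.176,-5.5)
meas(d,"tray",(.641-.02-.045,-.265-.02),.012)
h.colour=lambda d,q:(lambda i:(i.max(2)<110)&(i.max(2)-i.min(2)<25)&(np.indices((480,640))[0]<300))(d["img"].astype(int))
meas(d,"stone",(.641,-.265),.032)
E
```

```text
t 50.95 pos [ 0.6409 -0.2648  0.175 ] yaw 23.72 gap 0.0881 F [0.4 0.4 0.2] tilt [-0.0006  0.0004]
 now-axes units [-9.36 -1.35 -0.04] tilt-turn [-0.  0.  0.]
 turn z 4.25  after-turn units [-8.83  3.39 -0.04]
tray px box [261 144] [391 298] rect [ 640.7 -266.2] [123.1  97.4] yaw 23.7 circ [ 640.6 -266.2] 78.3
stone px box [285 170] [366 283] rect [ 641.9 -264.8] [84.9 57.9] yaw 23.8 circ [ 641.5 -265.2] 50.7
```

View pics/w11.png

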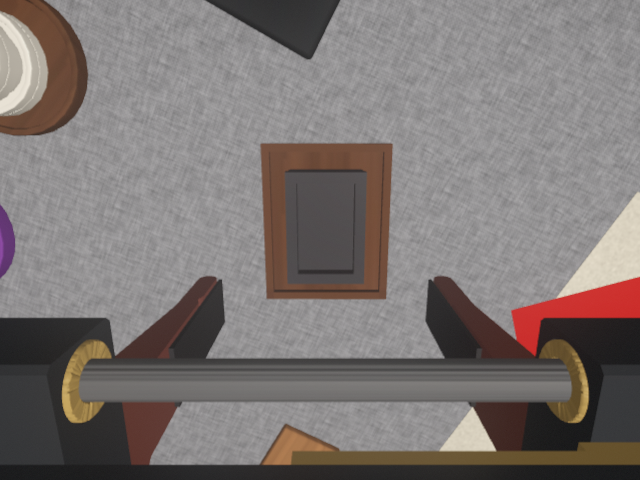

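The inkstone is centred in the tray at (325,227), in line with it. Now to the cover.

Request:
{"op": "servo_tool", "data": {"gripper": [1, 1, 1, 1, 1, 1, 1, 1], "slide": [[-0.94, -0.14, 0], [-0.94, -0.14, 0], [-0.94, -0.14, 0], [-0.94, -0.14, 0], [-0.94, -0.14, 0], [-0.94, -0.14, 0], [-0.94, -0.14, 0], [-0.94, -0.14, 0]], "angular": [[0, 0, 0], [0, 0, 0], [0, 0, 0], [0, 0, 0], [0, 0, 0], [0, 0, 0], [0, 0, 0], [0, 0, 0]]}}

```text
time_s: 51.95
tool_pos: [0.4565, -0.3152, 0.1754]
tcp_rot: [[0.915, 0.402, 0.0], [0.402, -0.915, -0.0], [0.0, 0.0, -1.0]]
force: [-0.1, -0.3, 0.3]
finger_gap: 0.0876
grasp_force: 0.0
```

Request:
{"op": "servo_tool", "data": {"gripper": [1, 1, 1, 1, 1, 1, 1, 1], "slide": [[-0.94, -0.14, 0], [-0.94, -0.1, 0], [0, 0, 0], [0, 0, 0], [0, 0, 0], [0, 0, 0], [0, 0, 0], [0, 0, 0]], "angular": [[0, 0, 0], [0, 0, 0], [0, 0, 0.85], [0, 0, 0.85], [0, 0, 0.85], [0, 0, 0.85], [0, 0, 0.85], [0, 0, 0]]}}

```text
time_s: 52.95
tool_pos: [0.4115, -0.3285, 0.1754]
tcp_rot: [[0.995, -0.095, 0.0], [-0.095, -0.995, 0.0], [0.0, -0.0, -1.0]]
force: [0.9, 0.1, -0.1]
finger_gap: 0.0878
grasp_force: 0.0
```

```bash
python3 - <<'E'
from h import *
import h
s,d=wrist();save(d,"w12");go(.413,-.328,.05,-5.5)
h.colour=lambda d,q:(lambda v:(v[...,1]>90)&(v[...,0]<25)&(v[...,2]>80)&(np.indices((480,640))[0]<310))(cv2.cvtColor(d["img"],cv2.COLOR_RGB2HSV))
meas(d,"cover",(.43,-.315),.014)
E
```

```text
t 53.0 pos [ 0.4116 -0.3285  0.1754] yaw -5.4 gap 0.0875 F [-0.7 -0.9 -0.3] tilt [0.     0.0001]
 now-axes units [ 0.05 -0.02  5.02] tilt-turn [-0. -0.  0.]
 turn z 0.01  after-turn units [ 0.05 -0.02  5.02]
cover px box [290 170] [365 274] rect [ 412.1 -331.3] [57.1 82.7] yaw 174.6 circ [ 411.7 -331.4] 49.4
```

View pics/w12.png

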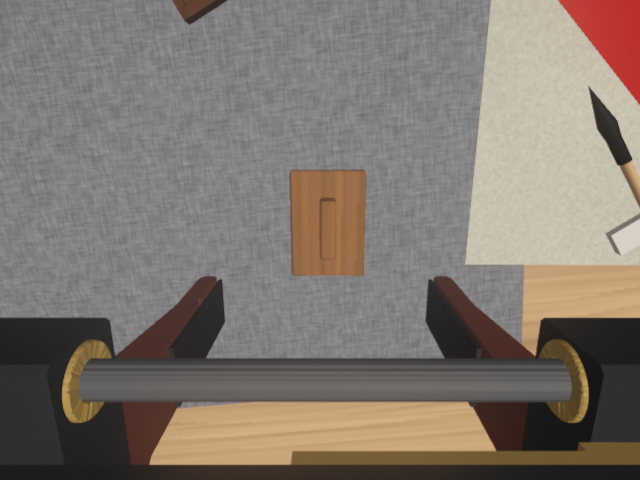

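The cover is at (328,222) with its handle along the tool's x axis. Descend and grip the handle.

Request:
{"op": "servo_tool", "data": {"gripper": [1, 1, 1, 1, 1, 1, 1, 1], "slide": [[0.03, 0.11, 0.5], [0, 0, 0.9], [0, 0, 0.9], [0, 0, 0.9], [0, 0, 0.9], [0, 0, 0.9], [0, 0, 0.46], [0, 0, 0.2]], "angular": [[0, 0, 0], [0, 0, 0], [0, 0, 0], [0, 0, 0], [0, 0, 0], [0, 0, 0], [0, 0, 0], [0, 0, 0]]}}

```text
time_s: 54.0
tool_pos: [0.4123, -0.3309, 0.033]
tcp_rot: [[0.995, -0.095, -0.001], [-0.095, -0.995, 0.001], [-0.001, -0.001, -1.0]]
force: [0.5, 0.2, -0.4]
finger_gap: 0.0878
grasp_force: 0.0
```

Request:
{"op": "servo_tool", "data": {"gripper": [1, 1, 0, 0, 0, 0, 0, 0], "slide": [[0, 0, 0], [0, 0, 0], [0, 0, 0], [0, 0, 0], [0, 0, 0], [0, 0, 0], [0, 0, 0], [0, 0, 0]], "angular": [[0, 0, 0], [0, 0, 0], [0, 0, 0], [0, 0, 0], [0, 0, 0], [0, 0, 0], [0, 0, 0], [0, 0, 0]]}}

```text
time_s: 55.0
tool_pos: [0.4126, -0.3311, 0.0339]
tcp_rot: [[0.995, -0.096, -0.0], [-0.096, -0.995, 0.0], [-0.0, -0.0, -1.0]]
force: [0.2, 0.2, 1.2]
finger_gap: 0.0311
grasp_force: 0.0
```

Request:
{"op": "servo_tool", "data": {"gripper": [0, 0, 0, 0, 0, 0, 0, 0], "slide": [[0, 0, 0], [0, 0, 0], [0, 0, 0], [0, 0, 0], [0, 0, 0], [0, 0, 0], [0, 0, 0], [0, 0, 0]], "angular": [[0, 0, 0], [0, 0, 0], [0, 0, 0], [0, 0, 0], [0, 0, 0], [0, 0, 0], [0, 0, 0], [0, 0, 0]]}}

```text
time_s: 56.0
tool_pos: [0.4126, -0.3311, 0.0339]
tcp_rot: [[0.995, -0.096, -0.0], [-0.096, -0.995, 0.0], [-0.0, -0.0, -1.0]]
force: [0.5, -0.4, -1.3]
finger_gap: 0.0124
grasp_force: 30.0
```

Request:
{"op": "servo_tool", "data": {"gripper": [0, 0, 0, 0, 0, 0, 0, 0], "slide": [[0, 0, -0.3], [0, 0, -0.7], [0, 0, -0.9], [0, 0, -0.9], [0, 0, -0.8], [0, 0, 0], [0, 0, 0], [0, 0, 0]], "angular": [[0, 0, 0], [0, 0, 0], [0, 0, 0], [0, 0, 0], [0, 0, 0], [0, 0, 0], [0, 0, 0], [0, 0, 0]]}}

```text
time_s: 57.0
tool_pos: [0.4121, -0.3305, 0.123]
tcp_rot: [[0.995, -0.096, -0.001], [-0.096, -0.995, 0.001], [-0.001, -0.001, -1.0]]
force: [0.1, -0.4, -0.6]
finger_gap: 0.0116
grasp_force: 30.0
```

```bash
python3 - <<'E'
from h import *
s,d=wrist();save(d,"w13");go(.6413,-.265,.124,23.7)
E
```

```text
t 57.05 pos [ 0.4122 -0.3306  0.123 ] yaw -5.5 gap 0.0115 F [-0.7 -0.1 -0.8] tilt [-0.0012  0.0014]
 now-axes units [ 8.87 -3.49 -0.05] tilt-turn [-0.01  0.01  0.  ]
 turn z -4.25  after-turn units [ 9.45  1.28 -0.04]
```

View pics/w13.png

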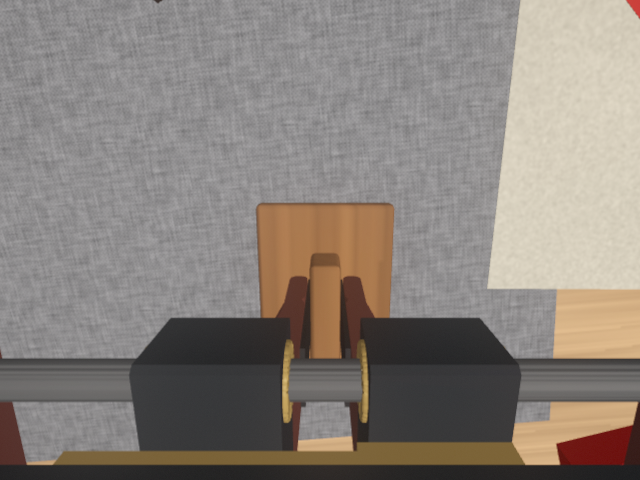

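The cover is held by its handle: plate columns 257–393, front edge at row 203. I've now viewed 16 pictures, which is over the limit of 14, so I'll use numeric checks only from here.

Request:
{"op": "servo_tool", "data": {"gripper": [0, 0, 0, 0, 0, 0, 0, 0], "slide": [[0.89, -0.35, 0], [0.89, -0.35, 0], [0.89, -0.35, 0], [0.89, -0.35, 0], [0.89, -0.35, 0], [0.89, -0.35, 0], [0.89, -0.35, 0], [0.89, -0.35, 0]], "angular": [[0, 0, 0], [0, 0, 0], [0, 0, 0], [0, 0, 0], [0, 0, 0], [0, 0, 0], [0, 0, 0], [0, 0, 0]]}}

```text
time_s: 58.05
tool_pos: [0.5982, -0.2776, 0.1237]
tcp_rot: [[0.995, -0.095, -0.0], [-0.095, -0.995, 0.0], [-0.0, -0.0, -1.0]]
force: [0.4, -0.1, -0.1]
finger_gap: 0.0117
grasp_force: 30.0
```

Request:
{"op": "servo_tool", "data": {"gripper": [0, 0, 0, 0, 0, 0, 0, 0], "slide": [[0.89, -0.35, 0], [0.86, -0.34, 0], [0, 0, 0], [0, 0, 0], [0, 0, 0], [0, 0, 0], [0, 0, 0], [0, 0, 0]], "angular": [[0, 0, 0], [0, 0, 0], [0, 0, -0.85], [0, 0, -0.85], [0, 0, -0.85], [0, 0, -0.85], [0, 0, -0.85], [0, 0, 0]]}}

```text
time_s: 59.05
tool_pos: [0.6424, -0.2648, 0.1236]
tcp_rot: [[0.916, 0.402, -0.0], [0.402, -0.916, 0.0], [-0.0, -0.0, -1.0]]
force: [0.3, 0.8, -0.6]
finger_gap: 0.012
grasp_force: 30.0
```

```bash
python3 - <<'E'
from h import *
s,d=wrist();R=s["tcp_rot"];p=s["tool_pos"];go(.6413,-.265,.0599,23.7)
hsv=cv2.cvtColor(d["img"],cv2.COLOR_RGB2HSV)
m=(hsv[...,2]>120)&(hsv[...,1]>90)&(hsv[...,0]<25)&(np.indices((480,640))[0]<275)
c=blob(m,(280,240)); print(c.min(0),c.max(0))
r=c[:,1].min(); rows=c[c[:,1]==r+30]
for uv in((325,r),(rows[:,0].min(),r+30),(rows[:,0].max(),r+30)):
    q=plane(d,uv,p[2]-.0199)[0]; print(uv,(R.T@(np.array([*q,p[2]])-p)*1000).round(1))
E
```

```text
t 59.1 pos [ 0.6423 -0.265   0.1236] yaw 23.63 gap 0.0117 F [ 0.6 -0.3 -1.5] tilt [-0.0002  0.0002]
 now-axes units [-0.04 -0.01  2.55] tilt-turn [-0.  0.  0.]
 turn z -0.01  after-turn units [-0.04 -0.01  2.55]
[247 149] [403 274]
(325, np.int32(149)) [62.9  0.2 -0. ]
(np.int32(249), np.int32(179)) [ 51.  -30.8   0. ]
(np.int32(402), np.int32(179)) [51.  31.6 -0. ]
```

```bash
python3 - <<'E'
from h import *
s,d=wrist();R=s["tcp_rot"];p=s["tool_pos"]
for uv in((325,203),(257,206),(393,206)):
    q=plane(d,uv,p[2]-.0199)[0]; print(uv,(R.T@(np.array([*q,p[2]])-p)*1000).round(1))
E
```

```text
(325, 203) [41.1  0.2 -0. ]
(257, 206) [ 39.8 -28.    0. ]
(393, 206) [39.9 28.4 -0. ]
```

Request:
{"op": "servo_tool", "data": {"gripper": [0, 0, 0, 0, 0, 0, 0, 0], "slide": [[-0.04, 0, 0.6], [0, 0, 0.6], [0, 0, 0.4], [0, 0, 0.2], [0, 0, 0.1], [0, 0, 0], [0, 0, 0], [0, 0, 0]], "angular": [[0, 0, 0], [0, 0, 0], [0, 0, 0], [0, 0, 0], [0, 0, 0], [0, 0, 0], [0, 0, 0], [0, 0, 0]]}}

```text
time_s: 60.15
tool_pos: [0.6411, -0.266, 0.0768]
tcp_rot: [[0.916, 0.402, 0.001], [0.402, -0.916, -0.0], [0.0, 0.0, -1.0]]
force: [-0.4, -0.6, -1.2]
finger_gap: 0.0118
grasp_force: 30.0
```

```bash
python3 - <<'E'
from h import *
go(.6413,-.265,.0599,23.7)
E
```

```text
t 60.15 pos [ 0.6411 -0.266   0.0768] yaw 23.72 gap 0.0118 F [-0.4 -0.6 -1.2] tilt [ 0.0006 -0.0002]
 now-axes units [ 0.02 -0.03  0.68] tilt-turn [ 0. -0.  0.]
 turn z 0.0  after-turn units [ 0.03 -0.03  0.68]
```

Request:
{"op": "servo_tool", "data": {"gripper": [0, 0, 0, 0, 0, 0, 0, 0], "slide": [[0.06, -0.03, 0.25], [0, 0, 0.2], [0, 0, 0.12], [0, 0, 0.06], [0, 0, 0.04], [0, 0, 0], [0, 0, 0], [0, 0, 0]], "angular": [[0, 0, 0], [0, 0, 0], [0, 0, 0], [0, 0, 0], [0, 0, 0], [0, 0, 0], [0, 0, 0], [0, 0, 0]]}}

```text
time_s: 61.15
tool_pos: [0.642, -0.2647, 0.0599]
tcp_rot: [[0.916, 0.402, 0.0], [0.402, -0.916, -0.0], [0.0, 0.0, -1.0]]
force: [-1.1, 0.8, 3.2]
finger_gap: 0.0119
grasp_force: 30.0
```

The cover is in contact with about 4 N at the expected height. Release, rise and check.

Request:
{"op": "servo_tool", "data": {"gripper": [0.5, 0.5, 0.5, 0.5, 0.5, 0.5, 0.5, 0.5], "slide": [[0, 0, 0], [0, 0, 0], [0, 0, 0], [0, 0, 0], [0, 0, 0], [0, 0, -0.3], [0, 0, -0.9], [0, 0, -0.9]], "angular": [[0, 0, 0], [0, 0, 0], [0, 0, 0], [0, 0, 0], [0, 0, 0], [0, 0, 0], [0, 0, 0], [0, 0, 0]]}}

```text
time_s: 62.15
tool_pos: [0.6419, -0.2646, 0.113]
tcp_rot: [[0.916, 0.402, -0.0], [0.402, -0.916, 0.0], [-0.0, -0.0, -1.0]]
force: [0.5, 0.5, 0.7]
finger_gap: 0.0443
grasp_force: 0.0
```

Request:
{"op": "servo_tool", "data": {"gripper": [1, 1, 1, 1, 1, 1, 1, 1], "slide": [[0, 0, -0.9], [0, 0, -0.9], [0, 0, -0.9], [0, 0, -0.8], [0, 0, 0], [0, 0, 0], [0, 0, 0], [0, 0, 0]], "angular": [[0, 0, 0], [0, 0, 0], [0, 0, 0], [0, 0, 0], [0, 0, 0], [0, 0, 0], [0, 0, 0], [0, 0, 0]]}}

```text
time_s: 63.15
tool_pos: [0.6415, -0.2644, 0.1986]
tcp_rot: [[0.916, 0.402, -0.001], [0.402, -0.916, 0.001], [-0.001, -0.001, -1.0]]
force: [-0.7, -0.5, 0.0]
finger_gap: 0.088
grasp_force: 0.0
```

```bash
python3 - <<'E'
from h import *
import h
s,d=wrist();save(d,"w14");go(.6413,-.265,.2,23.7)
print("rgb cover/tray/gray",[d["img"][tuple(np.round(px(d,X)[::-1]).astype(int))] for X in([.655,-.285,.04],[.6413+.052*.916,-.265+.052*.402,.006],[.655,-.265+.12,0])])
hsv=cv2.cvtColor(d["img"],cv2.COLOR_RGB2HSV)
f=240/np.tan(np.radians(d["vertical_fov"]/2));v,u=np.indices((480,640));z=d["depth"]
P=(np.stack([(u-d["cx"])/f*z,(v-d["cy"])/f*z,z],-1)-d["t"])@d["R"]
near=(np.hypot(P[...,0]-.641,P[...,1]+.265)<.08)&(v<310)&(z>0)
for lo,hi in((.034,.047),(.053,.07)):
    q=P[near&(P[...,2]>lo)&(P[...,2]<hi)];r=cv2.minAreaRect((q[:,:2]*1000).astype(np.float32))
    print(lo,len(q),"z med/5/95%",np.percentile(q[:,2],[50,5,95]).round(4),np.round(r[0],1),np.round(r[1],1),round(r[2],1))
t=cams.get_image("top");S=pickle.load(open("pics/top0.pkl","rb"))
D=np.abs(t["img"].astype(int)-S["img"]).max(2)
for n,(a,b) in{"bowl":(246,159),"bottle":(307,324),"book":(365,167),"pink":(239,233),"purple":(301,277)}.items(): print(n,int((D[b-14:b+15,a-14:a+15]>40).sum()))
E
```

```text
t 63.2 pos [ 0.6416 -0.2645  0.1989] yaw 23.72 gap 0.0877 F [-0.  -1.1 -0.1] tilt [-0.0011  0.0007]
 now-axes units [-0.02  0.02 -0.05] tilt-turn [-0.01  0.01  0.  ]
 turn z 0.0  after-turn units [-0.02  0.02 -0.05]
rgb cover/tray/gray [array([159, 113,  73], dtype=uint8), array([112,  76,  58], dtype=uint8), array([137, 136, 137], dtype=uint8)]
0.034 6917 z med/5/95% [0.0406 0.0394 0.0419] [ 640.6 -265.3] [83.6 58.1] 23.8
0.053 965 z med/5/95% [0.0605 0.059  0.0618] [ 640.7 -265.1] [43.7 11.6] 24.0
bowl 0
bottle 603
book 0
pink 0
purple 0
```

The cover is seated: plate top at 40.6 mm, yaw 23.8°. The change at the bottle in the top view is probably the arm hiding it, so I'll check in the scene view.

```bash
python3 - <<'E'
from h import *
t=cams.get_image("scene");S=pickle.load(open("pics/scene0.pkl","rb"))
D=np.abs(t["img"].astype(int)-S["img"]).max(2)
for n,(a,b) in{"bottle":(390,187),"bowl":(276,325),"book":(214,234),"pink":(356,291)}.items(): print(n,int((D[b-20:b+20,a-20:a+20]>40).sum()))
t2=cams.get_image("top");print(t2["img"][318:331:6,300:315:7].tolist(),t2["depth"][324,307],pickle.load(open("pics/top0.pkl","rb"))["depth"][324,307])
f=240/np.tan(np.radians(t["vertical_fov"]/2));v,u=np.indices((480,640));z=t["depth"]
P=(np.stack([(u-t["cx"])/f*z,(v-t["cy"])/f*z,z],-1)-t["t"])@t["R"]
n=(np.hypot(P[...,0]-.657,P[...,1]+.013)<.05)&(z>0)
for lo,hi in((.068,.09),(.05,.064),(.03,.046)):
    q=P[n&(P[...,2]>lo)&(P[...,2]<hi)]; print(lo,len(q),q.mean(0).round(4),np.ptp(q,0).round(4))
E
```

```text
bottle 0
bowl 0
book 0
pink 0
[[[55, 91, 89], [45, 77, 76], [78, 81, 77]], [[59, 98, 94], [58, 93, 92], [54, 84, 84]], [[62, 101, 99], [60, 97, 94], [58, 95, 93]]] 0.4415217 1.1758999
0.068 293 [ 0.6591 -0.0114  0.073 ] [0.0433 0.0455 0.0119]
0.05 177 [0.6653 0.0012 0.0554] [0.0564 0.0489 0.0138]
0.03 214 [0.666  0.0055 0.0363] [0.0667 0.059  0.0159]
```

The bottle hasn't moved: the arm hides it in the top view, and the scene view shows no change there. The stack is intact, so I'm handing in.

```bash
python3 -c "
from workcell import job
print(job.finish_job())"
```

```text
the job is handed in; nothing more can be done
None
```

The ink set is packed and handed in at about 63 s: the three dishes are nested on the stand, the inkstone is centred in the tray with its cover seated and aligned, and the water bowl, ink bottle and notebook are unmoved; however, I viewed 16 pictures, two over the limit of 14.

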